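Pin the linkage post and snap the pin's loop over its end

TASK

The link arm on the square post still has to be secured: pick up the hitch pin with the sprung loop, push it from the robot's side through the post's cross hole until its head is fully home, then let it go and swing its loop over the top of the post until it has snapped down fully behind it. Feel for the hole gently: about 10 N is enough for every step, and pressing the pin or its loop against the linkage with more than 40 N in all would bend it. Leave everything else on the bench where it is.

Things in the scene. Friction and masses are not known exactly. Their poses are not given: they have to be found in the camera images.
- pin_head (a point): Centre of the hitch pin's head, a dark steel block 44 (x) x 16 (y) x 18 mm (z) lying flat on the bench. +x: from head to tip; z: up, where the loop stands. Grip it across y near its middle, from above; the upright loop stands 26 mm in front. Ahead of the block a boss (14 x 16 mm) reaches to x = 32 mm: its front face is the shoulder that meets the post. Pin about 0.15 kg.
- pin_tip (a point): Tip of the hitch pin's shank, on its axis, 63 mm in front of pin_head; same axes. Shank 8 mm square, 31 mm long from the shoulder, the last 5 mm a round cone narrowing from 8 to 7.4 mm. With the pin home this point is 20 mm beyond cross_hole along x (counts as home from 16.5 mm).
- loop (a joint): Angle of the sprung loop on the pin (rad). 0: upright (starts within 0.15). Grows as it swings forward over the tip; stops at 1.38, lying 0.19 above the pin. Stiff hinge (0.02 N m) stays at any angle. With the pin home its end bar meets the post's domed top at about 0.76, must stretch 2.5 mm to pass, is free behind the post from about 1.23. Takes some 5 to 12 N.
- loop_hinge (a point): Hinge of the loop: a cross pin along y, 38 mm long, 5 mm thick, 26 mm in front of pin_head on the pin's axis; axes as pin_head.
- loop_tab (a point): Middle of the flat thumb tab (18 mm wide, 14 long, 3 thick) on the loop's end bar, 39 mm from the hinge (tab's end: 46). z: from hinge to tab, y as the pin. Loop: U of greased 4 mm bar, 36 mm between the sides, end bar 31.5 mm from the hinge; its bow stretches lengthwise on a spring, 1.8 N/mm, 6 mm at most. Push it forward from behind, then down on the tab beyond the post.
- cross_hole (a point): Where the post's cross hole (9.5 mm high, 11.5 mm wide, straight through along x) would be with the post at the TOP of its travel, 98 mm above the bench. x: the way the pin goes in, away from the robot; z up. But the post slides up and down in its bush, has sunk, and sticks where it stands (12 N friction): the real hole is 3 to 15 mm below this point, how far must be seen or felt. Sideways it is true.
- linkage: The linkage, fixed to the bench; origin on the bench below cross_hole, same axes. Post 22 mm square (faces at x, y = +-11 mm), domed top 21 mm above the real hole, its edges along y rounded to 8 mm radius. At its foot, all lower than 68 mm above the bench: bush, washer, link arm 30 mm wide reaching 120 mm to +y. Base plate 150 x 100 x 10 mm.
- hitch_pin: The hitch pin as a whole; origin under pin_head, on its underside; axes as pin_head. Its press on the linkage counts the sum of all its contacts: pushing the loop down at its stop levers the pin in the hole and counts about threefold, so stop there at about 8 N. With nothing holding it the seated pin stays in the hole, its head sagging slightly.
- plain_pin: The other pin, 12 mm square shank, same head as the hitch pin, no loop; too thick for the hole. Lies flat; origin under its head. Leave alone.
- wrench: Open-ended wrench 170 mm, lying on the bench nearer the robot; origin under its middle. Leave alone.
- screwdriver: Screwdriver 190 mm, lying beyond the linkage. Leave alone.
- collar: Loose steel shaft collar, 34 mm outside, 14 mm high, lying nearer the robot than the linkage. Leave alone.
- spray_can: Bare aluminium spray can, 56 mm diameter, 160 mm tall, standing. Leave alone.
- flue_tube: Clear open tube, 100 mm diameter, 170 mm tall, standing on the left. Leave alone.
- flange: Black rubber-like ring 104 mm outside, 22 mm high, lying on the left. Leave alone.
- parts_tray: Yellowish square tray 120 mm with screws in it. Leave alone.

How it is judged:
By the outcome, as a careful person would: the job done as asked, in the order asked, and still so for the second after the job is handed in, with the robot touching nothing.
It also fails if it takes over 64 s, if anything falls off the work surface, if the arm or the gripper's body presses on something with over 40 N, if the wrist force passes 120 N, or if a joint passes its speed limit or range.

ROBOT

A 7-joint arm with a two-finger parallel gripper is mounted at the origin on the work surface. World frame = base frame: x ahead of the robot, y to its left, z up, the work surface at z = 0. Lengths are in m, angles in rad, forces in N, time in s.
With the tool pointing down it reaches from about 0.425 to 0.875 m from the base axis. Payload 4.7 kg.
Tool frame: the origin (TCP) lies at the very end of the fingers, on their centre line; the grasp point (between the pads) lies 19 mm behind it (ctrl.pinch_z is the distance from the TCP to the grasp point, in m); z points along the fingers, y is the direction in which the jaws open and shut (so a half turn about z gives the same grasp; the last joint's range is limited). The gripper opens to 85 mm and grips with 20 to 120 N. Pads are 22 mm wide; open, the fingers measure 114 mm over their backs; the gripper's body (76 mm by 85 mm) begins 54 mm behind the grasp point. The pads swing forward as they close: fully open they stand 13 mm farther back than shut.
Start: joints at [1.184, 0.321, -0.07, 1.45, 0.023, 1.371, -0.057], TCP at [0.254, -0.599, 0.231] pointing down, gripper open.
Joint ranges: [-2.86, 2.86], [-0.3, 2.09], [-1.38, 1.24], [0.06, 2.45], [-1.56, 4.7], [0.09, 2.05], [-2.69, 2.69]. Speed limits (rad/s): [2.57, 2.57, 3.14, 3.14, 3.14, 3.14, 3.14].

INTERFACE

Orientations are given as a rotation vector (axis times angle).
In Python, from station import sense, imaging, ctrl gives the robot as it stands. The module is installed in compiled form; this text tells all that it offers.
- The arm moves only by the tool carry_out, never from a script. Its argument "increments" is a list of rows, each a list of 3 entries, a list of its own where there are three numbers: the shift along the tool's x, y, z in mm, then the turn, a rotation vector about the tool's x, y, z in rad, then the opening, from 0 (shut) to 1 (fully open). In form: [[[x, y, z], [ax, ay, az], jaw], ...]. A call has 1 to 12 rows; each row is the pose to reach, as a shift and turn from the pose commanded when the call began, along the tool's axes at that moment; what a row does not reach only later rows make up. A row lasts 1/10 s, in which the tool goes at most 50 mm and 8.59 degrees, less where a joint would pass 70% of its speed; a pose out of reach is approached as far as the arm can. A call with a gripper value outside its range is refused whole. The fingers move at their own pace and stop on an object; the grip force is fixed at half the most. Time passes only in rows, so rows that repeat a pose let the fingers close. It gives the time, the measured TCP pose, the force and the opening at its end, in the units of the state.
- sense(): the state, without advancing time (a new reading comes with each control period).
- imaging.camera(name): name is "scene" or "top" or "wrist"; returns a dict with "color" (400x640x3 uint8, red, green, blue), "depth" (400x640 float32, m along the optical axis (not along the pixel's ray), 0 where there is no reading), "K" (3x3 intrinsics, pixels), "rvec" (rotation vector, rad) and "tvec" (3), from world to camera coordinates, as OpenCV has them; the wrist camera has in their place "hand_eye" (4x4, takes a point from camera to tool coordinates, whose origin is the TCP and whose axes are the flange's). Camera axes: x right, y down, z forward; pixel columns grow to the right and rows downward; lengths in m; the calibration is good to about 2 mm. A picture is of the moment at which its call begins: read the wrist's pose just before it.
- ctrl.close_job(): hands the job in, once; it reports no verdict.
The state is a dict: "t": time; "joint_positions": joint angles; "qvel": joint speeds; "joint_torque": joint torques, N m; "ee_pos": TCP position; "eef_rot": TCP orientation; "wrist_force": force on the tool from outside, world axes, zero at the start; "moment": the same for the moment, N m; "width": finger opening in m.
Only numpy, scipy, OpenCV 4.12 (cv2) and the standard library are available. Lean on these libraries where they do the work, as an engineer would, in place of code of your own. Each camera call takes 0.05 s, during which the arm holds its last target.

## Working session

There is one attempt and no reset: what is moved stays moved. The work goes in short steps, Python scripts to look and compute and a tool call to move; the robot and the scene stay as the last step left them, time stands still between calls to the robot, and variables do not carry over. Pictures are saved under pics/ and viewed, and the job is handed in when it is done.

Besides the shell and the picture viewer there is one more tool, called after "Request:" as name(argument=value, ...) on one line, values as JSON. carry_out: Moves the arm, as the interface text tells. Its arguments: {"type":"object","properties":{"increments":{"type":"array","items":{"type":"array"}}},"required":["increments"]}

```bash
mkdir -p pics; python3 - <<'E'
from station import sense, imaging, ctrl
import cv2, numpy as np
s=sense(); print(s)
print(ctrl.pinch_z)
for n in ["scene","top","wrist"]:
    c=imaging.camera(n)
    cv2.imwrite(f"pics/{n}0.png",c["color"][:,:,::-1])
    np.savez(f"{n}0.npz",**c)
    print(n,c["K"].tolist(),[ (k,np.array(c[k]).tolist()) for k in c if k in("rvec","tvec","hand_eye")])
E
```

```text
{'t': 0.0, 'joint_positions': array([ 1.18409247,  0.32180144, -0.07008543,  1.45167984,  0.02259724,
        1.37080207, -0.05690364]), 'qvel': array([-6.33875032e-04, -6.78356598e-05, -8.39853622e-04, -2.95446536e-03,
        1.13951838e-03, -1.53067013e-04, -1.22319378e-03]), 'joint_torque': array([-3.54762517e-05, -4.93581605e+01, -3.82150859e-01, -3.14335763e+01,
        1.29599878e-02,  1.12774901e-02, -3.39124973e-06]), 'ee_pos': array([ 0.25334746, -0.59800585,  0.23023508]), 'eef_rot': array([-3.07690315e+00, -6.25050255e-01,  7.42569550e-04]), 'wrist_force': array([-0.04743045, -0.26472949, -0.75175433]), 'moment': array([-0.03007612,  0.02662718,  0.03285516]), 'width': 0.08597824252559978}
0.0187
scene [[447.49963270380397, 0.0, 324.0551990967353], [0.0, 447.49963270380397, 198.89462549259278], [0.0, 0.0, 1.0]] [('rvec', [2.1380114196141418, 0.5259449921336065, -0.28630853800243167]), ('tvec', [-0.5153776042801174, -0.0309874230100395, 1.44081196512993])]
top [[405.5289392469065, 0.0, 313.0613641022253], [0.0, 405.5289392469065, 202.80815105536328], [0.0, 0.0, 1.0]] [('rvec', [2.173346321239017, -2.1147560645979433, 0.1559788960787526]), ('tvec', [0.034008785423860315, 0.5721906021117941, 0.9868659684759653])]
wrist [[337.0153682946011, 0.0, 321.225022905185], [0.0, 337.0153682946011, 203.23816643532328], [0.0, 0.0, 1.0]] [('hand_eye', [[-8.815950577991142e-05, -0.9621067902287574, -0.2726729110557553, 0.06788762883757563], [0.9999990082355219, 0.0002984545887855955, -0.0013763912349745119, 0.0012930876355988774], [0.0014056158347224774, -0.27267276197041895, 0.9621058097338091, -0.1431945928495415], [0.0, 0.0, 0.0, 1.0]])]
```

View pics/scene0.png

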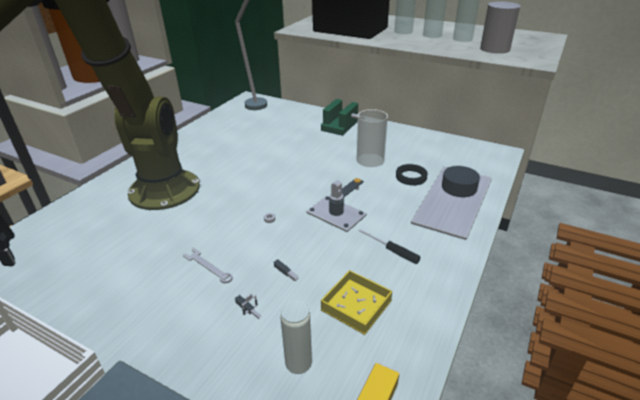

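View pics/top0.png

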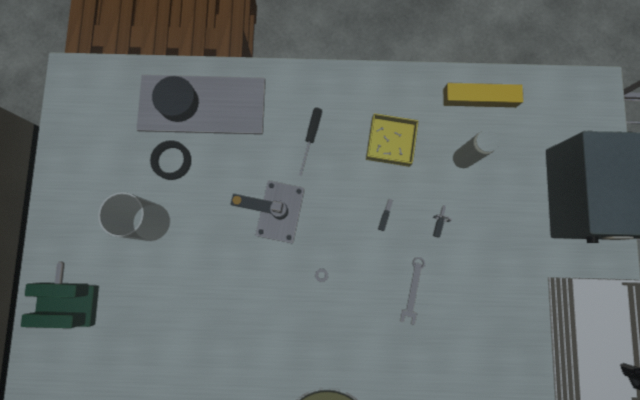

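View pics/wrist0.png

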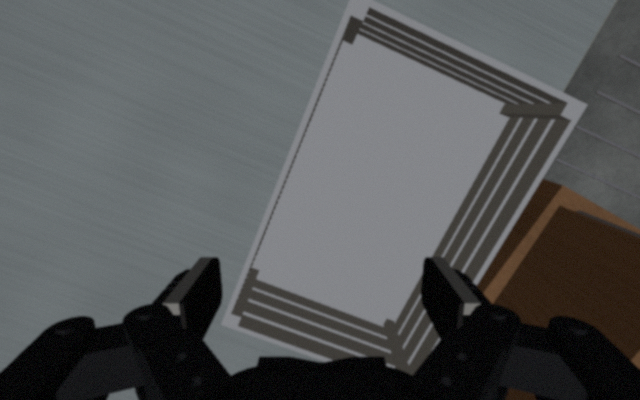

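Scene: hitch pin with loop at about (246,303), linkage at (337,203). Top: hitch pin at about (440,221), tip toward the top; linkage at about (280,210). Enlarging both.

```bash
cat > h.py <<'E'
import numpy as np, cv2
from scipy.spatial.transform import Rotation as R
def load(n): return np.load(n+".npz")
def camT(c):
    Rm=cv2.Rodrigues(np.array(c["rvec"]).reshape(3,1))[0]; return Rm,np.array(c["tvec"]).reshape(3)
def ray(c,u,v,pose=None):
    K=c["K"]; d=np.linalg.inv(K)@np.array([u,v,1.])
    if pose is None:
        Rm,t=camT(c); return -Rm.T@t, Rm.T@d
    p,rv=pose; H=c["hand_eye"]; Rt=R.from_rotvec(rv).as_matrix()
    return Rt@H[:3,3]+p, Rt@H[:3,:3]@d
def onz(c,u,v,z,pose=None):
    o,d=ray(c,u,v,pose); return o+d*(z-o[2])/d[2]
def tri(rays):
    A=np.zeros((3,3));b=np.zeros(3)
    for o,d in rays:
        d=d/np.linalg.norm(d);P=np.eye(3)-np.outer(d,d);A+=P;b+=P@o
    x=np.linalg.solve(A,b)
    return x,[np.linalg.norm((np.eye(3)-np.outer(d,d)/(d@d))@(x-o)) for o,d in rays]
def proj(c,X,pose=None):
    X=np.asarray(X,float)
    if pose is None:
        Rm,t=camT(c); p=Rm@X+t
    else:
        q,rv=pose;H=c["hand_eye"];Rt=R.from_rotvec(rv).as_matrix()
        p=H[:3,:3].T@(Rt.T@(X-q)-H[:3,3])
    p=c["K"]@p; return p[:2]/p[2]
def crop(img,u0,v0,w,h,s,fn):
    cv2.imwrite(fn,cv2.resize(img[v0:v0+h,u0:u0+w,::-1],None,fx=s,fy=s,interpolation=cv2.INTER_CUBIC))
E
python3 - <<'E'
from h import *
t=load("top0");s=load("scene0")
a=t["color"]; 
def cc(img,u,v,w,h,sc): return cv2.resize(img[v:v+h,u:u+w,::-1],None,fx=sc,fy=sc,interpolation=cv2.INTER_CUBIC)
cv2.imwrite("pics/c1.png",np.vstack([np.hstack([cc(a,415,195,50,50,8),cc(a,255,185,50,50,8)][:2]),]))
cv2.imwrite("pics/c2.png",np.hstack([cc(s["color"],225,285,50,50,8),cc(s["color"],312,170,50,50,8)]))
E
```

```text
(no output)
```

View pics/c1.png

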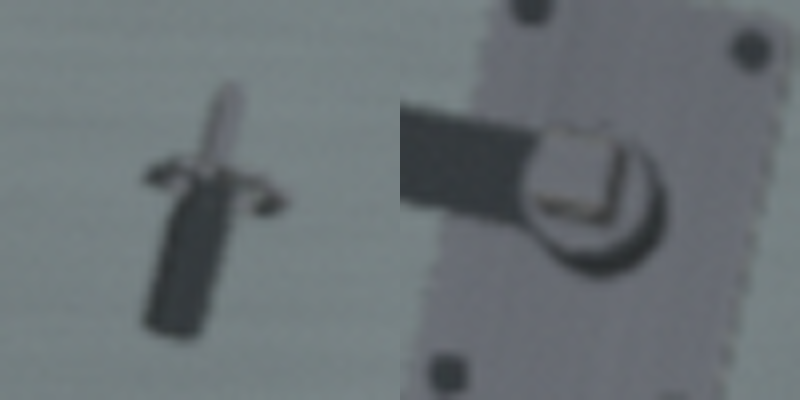

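View pics/c2.png

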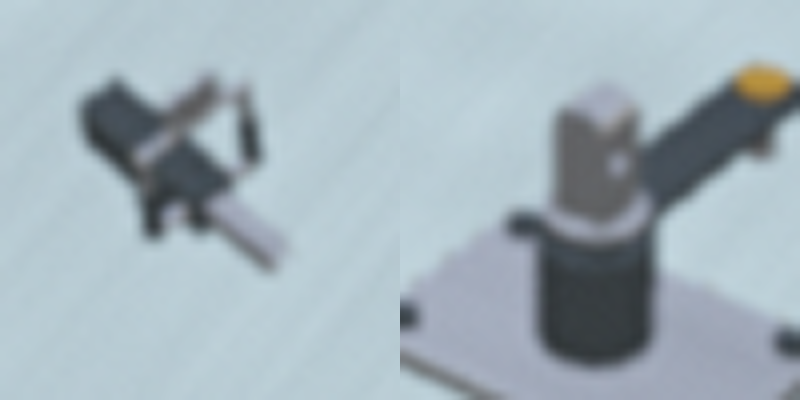

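```bash
python3 - <<'E'
from h import *
t=load("top0");s=load("scene0")
tail=onz(t,436.5,236.5,.016);tip=onz(t,443.75,205.8,.009);print(tail,tip,np.linalg.norm((tip-tail)[:2]),np.degrees(np.arctan2(*(tip-tail)[[1,0]])))
print("scene tip",onz(s,225+275/8,285+260/8,.009))
for uv in [(265.5,180),(304.5,187),(295,243),(256,236)]: print(onz(t,*uv,.010))
# bolts top: 
b=[(255+131/8,185+8/8),(255+350/8,185+50/8),(255+47/8,185+375/8)]
B=[onz(t,*x,.014) for x in b];print(B, [np.linalg.norm(B[0]-B[1]),np.linalg.norm(B[0]-B[2])])
d=B[0]-B[2];print("ang",np.degrees(np.arctan2(d[1],d[0])), (B[1]+B[2])/2)
# post top from top cam & scene cam
pt=tri([ray(t,255+(540+618)/2/8-50,185+172/8),ray(s,312+(605-400)/8,170+100/8)]);print(pt)
E
```

```text
[ 0.49605529 -0.26991784  0.016     ] [ 0.57739056 -0.29239003  0.009     ] 0.0843826160114107 -15.444990307853526
scene tip [ 0.57630724 -0.29474716  0.009     ]
[0.63320632 0.17690127 0.01      ]
[0.61724419 0.07343168 0.01      ]
[0.46975883 0.09346424 0.01      ]
[0.48502922 0.19489303 0.01      ]
[array([0.61678385, 0.16028058, 0.014     ]), array([0.60477199, 0.08803338, 0.014     ]), array([0.49574662, 0.18226134, 0.014     ])] [np.float64(0.07323894532503038), np.float64(0.12301692846566126)]
ang -10.292928827947739 [0.55025931 0.13514736 0.014     ]
(array([0.55259472, 0.13522766, 0.11086664]), [np.float64(0.0033255980949251323), np.float64(0.003325598094925065)])
```

```bash
cat > mv.py <<'E'
# usage: mv.py x y z(m) yawdeg [pitchdeg]  -> increments from present pose
import sys; from h import *; from station import sense
def down(yaw,pitch=0): # tool z down, tool x at heading yaw; pitch>0 tilts about tool y
    return R.from_euler('z',yaw,degrees=True)*R.from_rotvec([np.pi,0,0])*R.from_euler('y',pitch,degrees=True)
def inc(p,Rt):
    s=sense(); R0=R.from_rotvec(s["eef_rot"])
    d=R0.inv().apply(np.array(p)-s["ee_pos"])*1e3; w=(R0.inv()*Rt).as_rotvec()
    print("t",s["t"],"pos",s["ee_pos"].round(4),"rot",s["eef_rot"].round(4),"F",s["wrist_force"].round(2),"w",round(s["width"],4)); print(d.round(1),w.round(4))
if __name__=="__main__":
    a=[float(x) for x in sys.argv[1:]]; inc(a[:3],down(*a[3:]))
E
python3 mv.py .505 -.272 .2 -15.4
```

```text
t 0.15 pos [ 0.2534 -0.5981  0.2305] rot [-3.0773e+00 -6.2510e-01  6.0000e-04] F [-0.68  0.7   0.14] w 0.0856
[ 358.9 -202.1   30.7] [-1.400e-03  6.000e-04  6.696e-01]
```

Request:
carry_out(increments=[[[40, -22, 3], [0, 0, 0.1], 1], [[359, -202, 30.5], [0, 0, 0.67], 1], [[359, -202, 30.5], [0, 0, 0.67], 1], [[359, -202, 30.5], [0, 0, 0.67], 1], [[359, -202, 30.5], [0, 0, 0.67], 1], [[359, -202, 30.5], [0, 0, 0.67], 1], [[359, -202, 30.5], [0, 0, 0.67], 1], [[359, -202, 30.5], [0, 0, 0.67], 1], [[359, -202, 30.5], [0, 0, 0.67], 1], [[359, -202, 30.5], [0, 0, 0.67], 1], [[359, -202, 30.5], [0, 0, 0.67], 1], [[359, -202, 30.5], [0, 0, 0.67], 1]])

```text
t: 1.35
ee_pos: [0.5043, -0.2741, 0.2007]
eef_rot: [3.112, -0.425, -0.001]
wrist_force: [0.9, 0.7, -0.1]
width: 0.0853
```

```bash
cat > look.py <<'E'
import sys; from h import *; from station import sense,imaging
n=sys.argv[1]; cam=sys.argv[2] if len(sys.argv)>2 else "wrist"
s=sense(); c=imaging.camera(cam); d=dict(c); d["p"]=s["ee_pos"]; d["rv"]=s["eef_rot"]
np.savez(n+".npz",**d); cv2.imwrite(f"pics/{n}.png",c["color"][:,:,::-1])
print(s["t"],s["ee_pos"].round(4),s["eef_rot"].round(4),s["wrist_force"].round(2),round(s["width"],4))
E
python3 look.py w1
```

```text
1.35 [ 0.5043 -0.2741  0.2007] [ 3.1118e+00 -4.2530e-01 -1.1000e-03] [ 0.94  0.67 -0.09] 0.0853
```

View pics/w1.png

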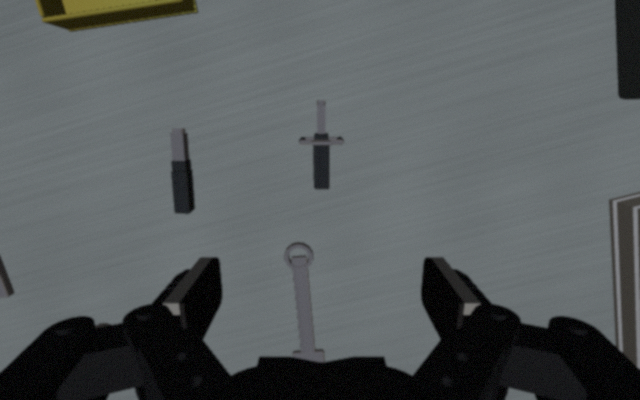

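The hitch pin runs nearly vertically in the image, tip at about (321,101), tail at (321,188). Enlarging.

```bash
python3 - <<'E'
from h import *
w=load("w1"); crop(w["color"],280,90,80,110,7,"pics/w1c.png")
print(w["depth"][100:190:6,321])
E
```

```text
[0.3161475  0.31728888 0.3173366  0.32092756 0.32223654 0.3227986
 0.3204585  0.28442663 0.3218983  0.32347393 0.32658792 0.32723734
 0.33068937 0.3314657  0.33378103]
```

View pics/w1c.png

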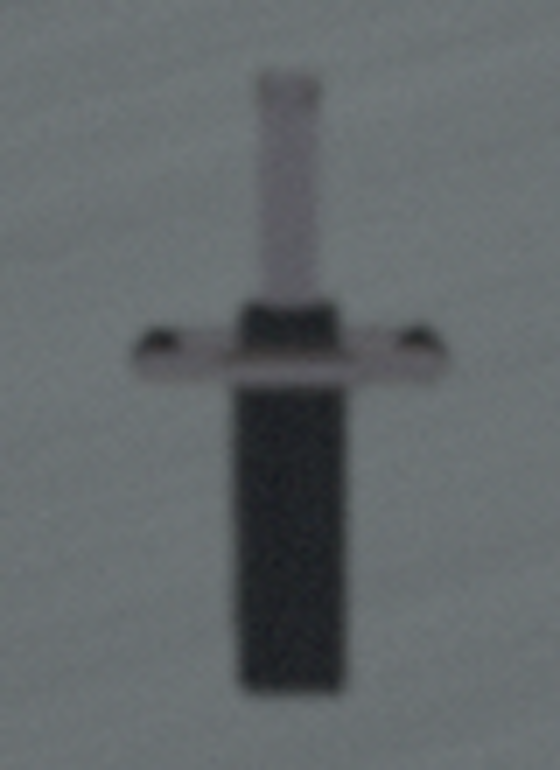

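```bash
python3 - <<'E'
from h import *
w=load("w1");P=(w["p"],w["rv"]);t=load("top0");s=load("scene0")
a=onz(w,321.4,100.6,.012,P);b=onz(w,321.9,188.6,.018,P);print(a,b,np.linalg.norm((a-b)[:2]),np.degrees(np.arctan2(*(a-b)[[1,0]])))
u=(a-b)[:2];u/=np.linalg.norm(u);print("head",b[:2]+.022*u,a[:2]-.063*u, "shoulder",onz(w,321.4,133.4,.013,P))
print("tab", onz(w,280+292/7,90+365/7,.052,P))
print("tri tail", tri([ray(w,321.9,188.6,P),ray(t,436.7,236.3)]))
print("tri tip", tri([ray(w,321.4,100.6,P),ray(t,443.75,205.6),ray(s,225+277/8,285+262/8)]))
E
python3 mv.py .5175 -.277 .12 -15.4
```

```text
[ 0.57605199 -0.29596169  0.012     ] [ 0.49527396 -0.27397891  0.018     ] 0.08371579362330947 -15.223692904445624
head [ 0.51650193 -0.27975585] [ 0.51526279 -0.27941864] shoulder [ 0.54689776 -0.28784204  0.013     ]
tab [ 0.54250902 -0.28688782  0.052     ]
tri tail (array([ 0.49549014, -0.27256469,  0.0128948 ]), [np.float64(0.001754988730558096), np.float64(0.0017549887305580024)])
tri tip (array([ 0.57695444, -0.29442108,  0.00754276]), [np.float64(0.0017679289302632497), np.float64(0.0019279238653300292), np.float64(0.0005067375859220332)])
t 1.4 pos [ 0.5042 -0.2743  0.2007] rot [ 3.1118e+00 -4.2610e-01 -8.0000e-04] F [0.68 0.09 0.12] w 0.0855
[13.5 -1.  80.7] [ 0.0008  0.0004 -0.0034]
```

```bash
python3 mv.py .5163 -.2787 .003 -15.3
```

```text
t 1.4 pos [ 0.5042 -0.2743  0.2007] rot [ 3.1118e+00 -4.2610e-01 -8.0000e-04] F [0.68 0.09 0.12] w 0.0855
[ 12.9   0.8 197.7] [ 0.0008  0.0004 -0.0052]
```

Request:
carry_out(increments=[[[13, 1, 40], [0, 0, 0], 1], [[13, 1, 80], [0, 0, 0], 0.7], [[13, 1, 120], [0, 0, 0], 0.7], [[13, 1, 150], [0, 0, 0], 0.7], [[13, 1, 175], [0, 0, 0], 0.7], [[13, 1, 190], [0, 0, 0], 0.7], [[13, 1, 197.5], [0, 0, 0], 0.7], [[13, 1, 197.5], [0, 0, 0], 0.7], [[13, 1, 197.5], [0, 0, 0], 0.7]])

```text
t: 2.3
ee_pos: [0.5184, -0.2776, 0.0045]
eef_rot: [3.112, -0.422, 0.003]
wrist_force: [0.3, 0.1, 0.1]
width: 0.0594
```

```bash
python3 look.py w2; python3 mv.py .5163 -.2787 .003 -15.3
```

```text
2.3 [ 0.5184 -0.2776  0.0045] [ 3.1122e+00 -4.2220e-01  3.0000e-03] [0.29 0.09 0.08] 0.0594
t 2.35 pos [ 0.5186 -0.2776  0.0048] rot [ 3.112  -0.4218  0.0038] F [ 0.93 -0.23  0.33] w 0.0599
[-2.   1.7  1.8] [ 0.0008 -0.0026 -0.0024]
```

View pics/w2.png

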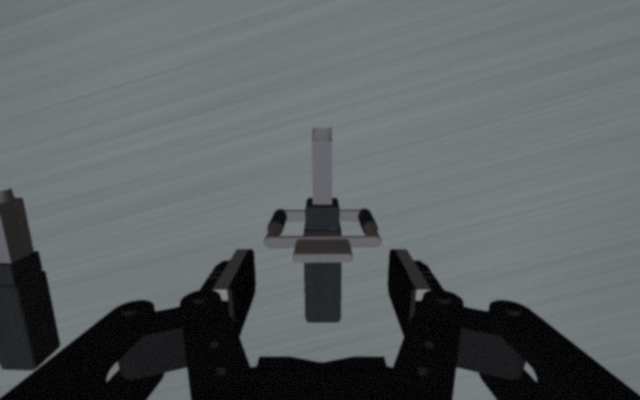

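Request:
carry_out(increments=[[[-2, 1, 2.5], [0, 0, 0], 0.7], [[-2, 1, 3], [0, 0, 0], 0.5], [[-2, 1, 3], [0, 0, 0], 0.2], [[-2, 1, 3], [0, 0, 0], 0], [[-2, 1, 3], [0, 0, 0], 0], [[-2, 1, 3], [0, 0, 0], 0], [[-2, 1, 3], [0, 0, 0], 0], [[-2, 1, 3], [0, 0, 0], 0]])

```text
t: 3.15
ee_pos: [0.5157, -0.2774, 0.0007]
eef_rot: [3.113, -0.421, 0.001]
wrist_force: [-0.8, 0.8, 3.9]
width: 0.0147
```

```bash
python3 look.py w3; python3 mv.py .5163 -.2787 .15 -15.3
```

```text
3.15 [ 0.5157 -0.2774  0.0007] [ 3.113e+00 -4.213e-01  1.000e-03] [-0.79  0.82  3.91] 0.0147
t 3.2 pos [ 0.5157 -0.2774  0.0007] rot [ 3.1129e+00 -4.2140e-01  9.0000e-04] F [-0.08  0.78  5.17] w 0.0149
[   1.     1.1 -149.3] [ 0.0002 -0.0006 -0.0021]
```

View pics/w3.png

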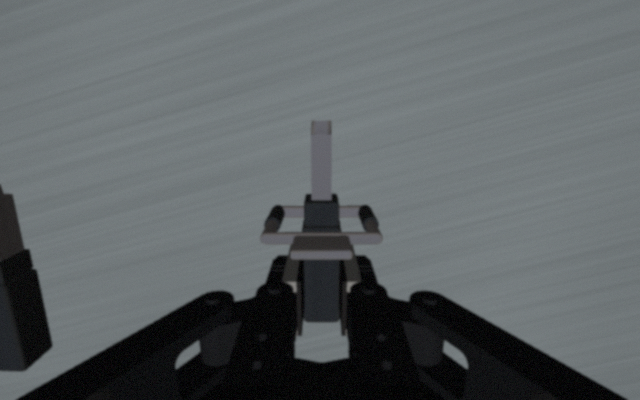

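```bash
python3 mv.py .445 .154 .17 -10.3
```

```text
t 3.2 pos [ 0.5157 -0.2774  0.0007] rot [ 3.1129e+00 -4.2140e-01  9.0000e-04] F [-0.08  0.78  5.17] w 0.0149
[-182.8 -397.  -169.5] [ 0.0002 -0.0006 -0.0893]
```

Request:
carry_out(increments=[[[0, 0, -20], [0, 0, 0], 0], [[0, 0, -60], [0, 0, 0], 0], [[0, 0, -100], [0, 0, 0], 0], [[-20, -40, -140], [0, 0, -0.02], 0], [[-38, -83, -170], [0, 0, -0.03], 0], [[-56, -126, -170], [0, 0, -0.04], 0], [[-76, -169, -170], [0, 0, -0.05], 0], [[-96, -212, -170], [0, 0, -0.06], 0], [[-116, -255, -170], [0, 0, -0.07], 0], [[-136, -298, -170], [0, 0, -0.08], 0], [[-156, -340, -170], [0, 0, -0.09], 0], [[-172, -373, -170], [0, 0, -0.09], 0]])

```text
t: 4.4
ee_pos: [0.4472, 0.1308, 0.1697]
eef_rot: [3.129, -0.277, -0.001]
wrist_force: [0.4, 0.5, -1.7]
width: 0.0144
```

```bash
python3 mv.py .445 .154 .17 -10.3
```

```text
t 4.4 pos [0.4472 0.1308 0.1697] rot [ 3.1292e+00 -2.7720e-01 -1.2000e-03] F [ 0.43  0.52 -1.73] w 0.0144
[ -6.3 -22.5  -0.3] [0.0002 0.0008 0.0031]
```

Request:
carry_out(increments=[[[-6, -22.5, 0], [0, 0, 0.003], 0], [[-6, -22.5, 0], [0, 0, 0.003], 0], [[-6, -22.5, 0], [0, 0, 0.003], 0], [[-6, -22.5, 0], [0, 0, 0.003], 0]])

```text
t: 4.8
ee_pos: [0.4469, 0.1497, 0.1697]
eef_rot: [3.127, -0.289, -0.001]
wrist_force: [0.3, -0.4, -1.2]
width: 0.0143
```

```bash
python3 look.py w4; python3 look.py s4 scene
```

```text
4.8 [0.4469 0.1497 0.1697] [ 3.1274e+00 -2.8870e-01 -1.4000e-03] [ 0.31 -0.36 -1.16] 0.0143
4.85 [0.447  0.1496 0.1698] [ 3.1275e+00 -2.8970e-01 -1.1000e-03] [-0.47  1.43 -1.68] 0.0146
```

View pics/w4.png

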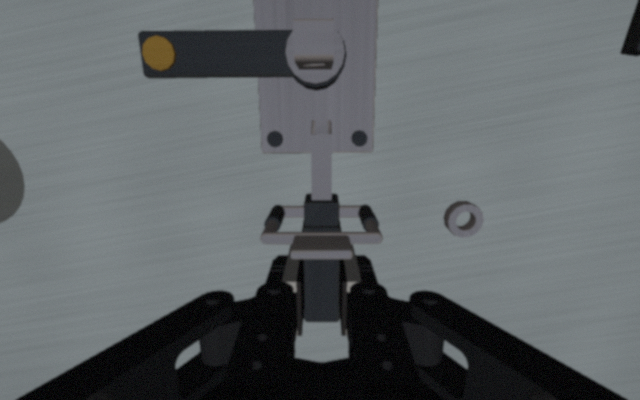

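View pics/s4.png

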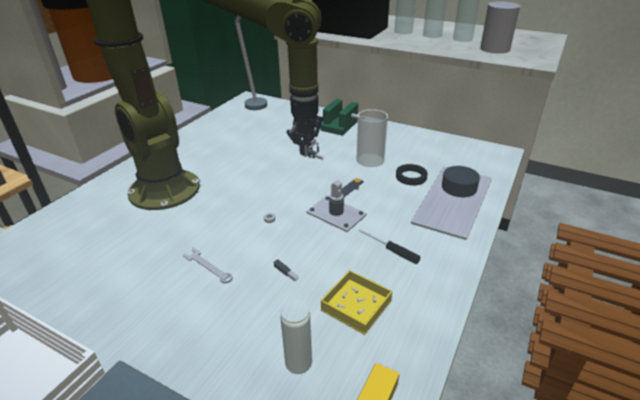

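Wrist view: post at about (316,45) with the hole visible at (314,63), pin tip at (321,121); base plate edges parallel to the image columns.

```bash
python3 - <<'E'
from h import *
w=load("w4"); crop(w["color"],255,0,130,160,5,"pics/w4a.png"); crop(w["color"],275,10,80,80,8,"pics/w4b.png")
crop(load("s4")["color"],285,120,80,110,7,"pics/s4a.png")
E
```

```text
(no output)
```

View pics/w4a.png

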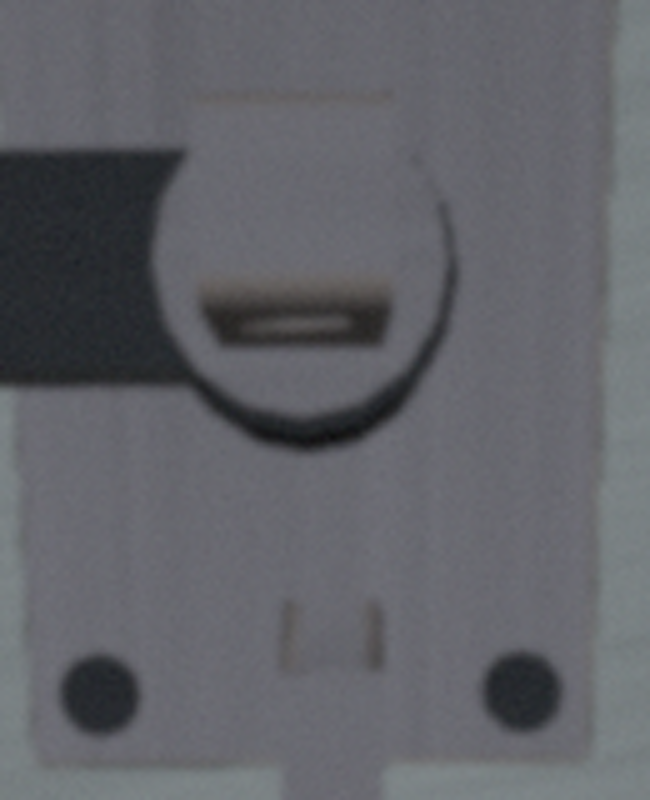

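View pics/w4b.png

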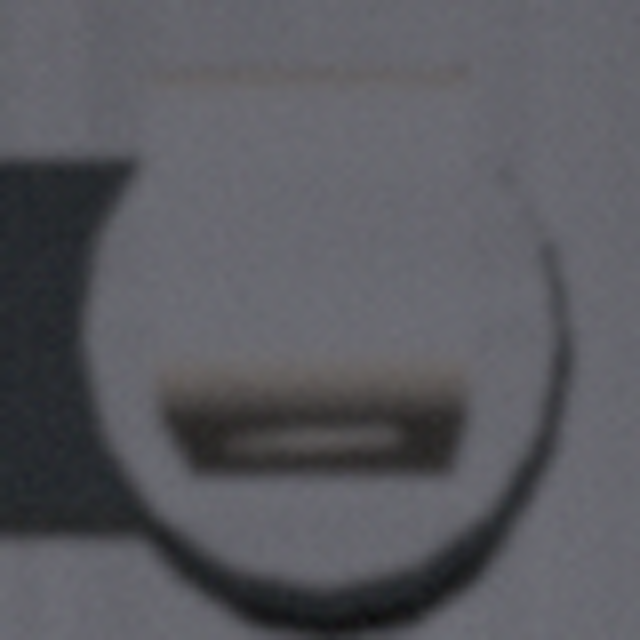

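View pics/s4a.png

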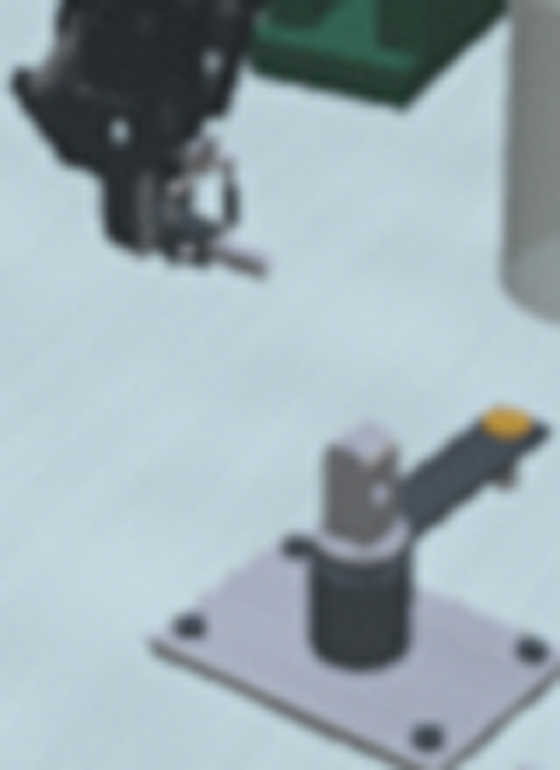

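```bash
python3 - <<'E'
from h import *
w=load("w4");P=(w["p"],w["rv"]);D=w["depth"]
def pt(u,v,d=None):
    d=D[int(round(v)),int(round(u))] if d is None else d
    o,r=ray(w,u,v,P); return o+r*d
for v in range(16,70,3): print(v,[pt(u,v).round(4).tolist() for u in (306,314,322)])
for z in (.104,.107,.110,.113,.116):
    a=onz(w,294,19.3,z,P);b=onz(w,333.5,19.3,z,P);print(z,np.linalg.norm(a-b),(a+b)/2)
print("tip depth", [pt(320.7,v).round(4).tolist() for v in (122,125,128,134,140,150)])
H=w["hand_eye"]
def tool(u,v,d): 
    return (H[:3,:3]@(np.linalg.inv(w["K"])@np.array([u,v,1])*d)+H[:3,3])*1e3
for v in (121,123,128,134,140,150): print(v,tool(320.9,v,D[v,321]).round(2))
# plate edges
L=[onz(w,255+18/5,430/5,.010,P),onz(w,255+38/5,760/5,.010,P)];Rr=[onz(w,255+612/5,80/5,.010,P),onz(w,255+590/5,760/5,.010,P)]
for e in(L,Rr): d=e[1]-e[0] if 0 else e[0]-e[1];print(e,np.degrees(np.arctan2(d[1],d[0])))
b1=onz(w,255+100/5,694/5,.014,P);b2=onz(w,255+522/5,692/5,.014,P);d=b1-b2;print("bolts",b1,b2,np.linalg.norm(d),np.degrees(np.arctan2(d[1],d[0]))-90)
print("toolyaw",np.degrees(2*np.arctan2(w["rv"][1],w["rv"][0])))
E
```

```text
16 [[0.5858, 0.1346, 0.0111], [0.5849, 0.1283, 0.0099], [0.5834, 0.122, 0.0116]]
19 [[0.561, 0.1352, 0.1097], [0.5602, 0.1309, 0.1097], [0.5593, 0.1267, 0.1105]]
22 [[0.559, 0.1355, 0.1123], [0.5583, 0.1312, 0.1122], [0.5571, 0.1271, 0.114]]
25 [[0.5572, 0.1357, 0.1141], [0.5565, 0.1315, 0.1135], [0.5556, 0.1274, 0.114]]
28 [[0.5558, 0.136, 0.114], [0.555, 0.1318, 0.1139], [0.5539, 0.1277, 0.1157]]
31 [[0.5541, 0.1363, 0.1153], [0.5536, 0.1321, 0.1139], [0.5523, 0.128, 0.1166]]
34 [[0.5529, 0.1366, 0.1144], [0.552, 0.1324, 0.1145], [0.5513, 0.1282, 0.1142]]
37 [[0.5512, 0.1369, 0.1158], [0.5504, 0.1327, 0.1157], [0.5497, 0.1285, 0.115]]
40 [[0.55, 0.1372, 0.1142], [0.549, 0.1329, 0.1157], [0.5485, 0.1287, 0.1136]]
43 [[0.5484, 0.1374, 0.115], [0.5477, 0.1332, 0.1147], [0.547, 0.129, 0.1141]]
46 [[0.5472, 0.1377, 0.1135], [0.5463, 0.1335, 0.1142], [0.5454, 0.1293, 0.1152]]
49 [[0.5456, 0.138, 0.1145], [0.5449, 0.1338, 0.1139], [0.544, 0.1295, 0.1144]]
52 [[0.5442, 0.1383, 0.1137], [0.5435, 0.134, 0.1134], [0.5426, 0.1298, 0.1142]]
55 [[0.543, 0.1386, 0.1123], [0.5421, 0.1343, 0.1125],
[... 638 characters left out ...]
9993 0.116     ]
tip depth [[0.5091, 0.1366, 0.1822], [0.508, 0.1368, 0.182], [0.5069, 0.137, 0.1818], [0.5047, 0.1374, 0.1824], [0.5025, 0.1379, 0.1823], [0.4988, 0.1386, 0.1824]]
121 [ 63.9   1.5 -12.6]
123 [ 63.16   1.5  -12.5 ]
128 [ 61.3    1.5  -12.18]
134 [ 59.1    1.5  -12.72]
140 [ 56.84   1.5  -12.66]
150 [ 53.04   1.5  -12.73]
[array([0.54107272, 0.18466598, 0.01      ]), array([0.48596447, 0.1941871 , 0.01      ])] -9.802289621948077
[array([0.57553234, 0.0780023 , 0.01      ]), array([0.46785916, 0.09698628, 0.01      ])] -9.99912000993809
bolts [0.49556217 0.18010463 0.014     ] [0.48238852 0.10750094 0.014     ] 0.0737891558213624 -10.284200782199775
toolyaw -10.54806244366718
```

```bash
python3 - <<'E'
from h import *
w=load("w4");P=(w["p"],w["rv"])
R0=R.from_rotvec(w["rv"])
def tl(X): return R0.inv().apply(X-w["p"])*1e3
for (u,v,z) in [(313.75,19.3,.109),(314.5,56,.112),(275+325/8,10+472/8,.068),(321.1,121,.182),(321.0,160,.182),(275+315/8,10+438/8,.0886)]: print(u,v,tl(onz(w,u,v,z,P)).round(2))
E
python3 mv.py .445 .154 .17 -10.1
```

```text
313.75 19.3 [114.95  -2.53  60.6 ]
314.5 56 [96.08 -2.17 57.62]
315.625 69.0 [ 93.89  -2.32 101.62]
321.1 121 [ 63.89   1.57 -12.35]
321.0 160 [ 49.12   1.53 -12.34]
314.375 64.75 [94.24 -2.74 81.02]
t 4.9 pos [0.447  0.1497 0.1699] rot [ 3.1276e+00 -2.8970e-01 -1.0000e-03] F [ 0.05  0.03 -1.86] w 0.0149
[-2.8 -3.9 -0.1] [ 0.0006  0.0006 -0.0085]
```

Request:
carry_out(increments=[[[10, -3, 0], [0, 0, -0.009], 0], [[30, -3.3, 0], [0, 0, -0.009], 0], [[48, -3.4, 15], [0, 0, -0.009], 0], [[48, -3.4, 30], [0, 0, -0.009], 0], [[48, -3.4, 42], [0, 0, -0.009], 0], [[48, -3.4, 51], [0, 0, -0.009], 0], [[48, -3.4, 51], [0, 0, -0.009], 0], [[48, -3.4, 51], [0, 0, -0.009], 0], [[48, -3.4, 51], [0, 0, -0.009], 0]])

```text
t: 5.8
ee_pos: [0.495, 0.1461, 0.1201]
eef_rot: [-3.13, 0.271, -0.002]
wrist_force: [-0.6, 0.4, -2.3]
width: 0.0142
```

```bash
python3 look.py w5; python3 mv.py .49 .145 .11 -10; python3 - <<'E'
from h import *
crop(load("w5")["color"],240,0,160,200,4,"pics/w5a.png")
E
```

```text
5.8 [0.495  0.1461 0.1201] [-3.1298e+00  2.7110e-01 -2.3000e-03] [-0.63  0.35 -2.29] 0.0142
t 5.85 pos [0.4951 0.1461 0.1201] rot [-3.1298e+00  2.7130e-01 -2.4000e-03] F [-0.66  1.11 -0.64] w 0.0144
[-4.9  1.9 10.1] [-0.0002 -0.0015  0.0016]
```

View pics/w5a.png

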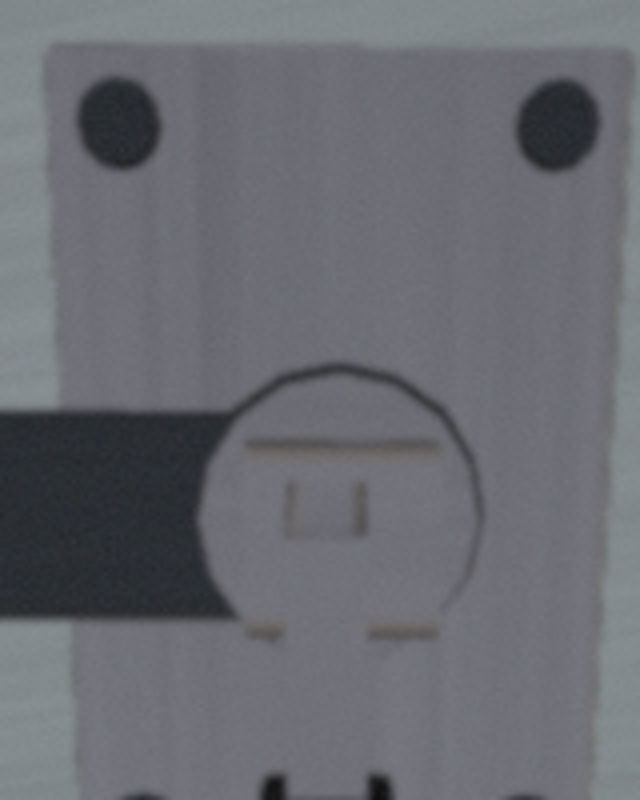

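Request:
carry_out(increments=[[[0, 1.5, 0], [0, 0, 0], 0], [[0, 2.5, 2], [0, 0, 0], 0], [[0, 2.5, 4], [0, 0, 0], 0], [[0, 2.5, 5], [0, 0, 0], 0], [[0, 2.5, 5], [0, 0, 0], 0]])

```text
t: 6.35
ee_pos: [0.4941, 0.1433, 0.114]
eef_rot: [3.13, -0.272, -0.001]
wrist_force: [0.3, -0.8, -2.1]
width: 0.0144
```

```bash
python3 look.py w6; python3 - <<'E'
from h import *
crop(load("w6")["color"],280,90,80,100,7,"pics/w6a.png")
E
```

```text
6.35 [0.4941 0.1433 0.114 ] [ 3.1297e+00 -2.7180e-01 -7.0000e-04] [ 0.27 -0.83 -2.13] 0.0144
```

View pics/w6a.png

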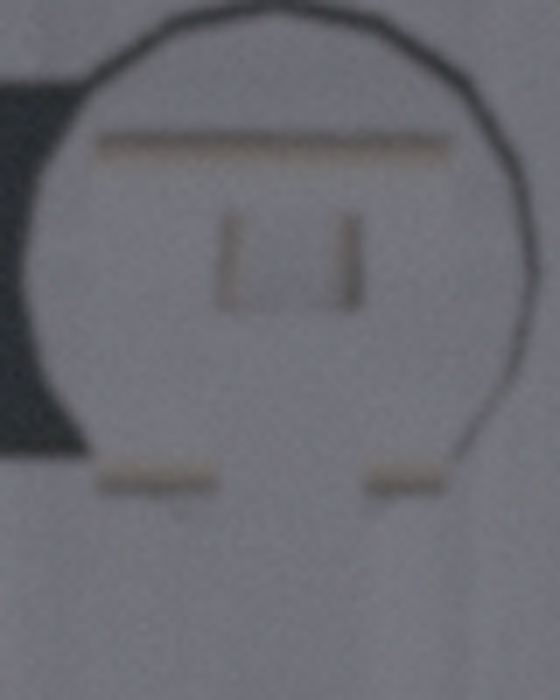

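Request:
carry_out(increments=[[[0, -1.2, 1], [0, 0, 0], 0], [[0, -1.2, 1.5], [0, 0, 0], 0], [[0, -1.2, 2], [0, 0, 0], 0], [[0, -1.2, 2], [0, 0, 0], 0]])

```text
t: 6.8
ee_pos: [0.4944, 0.1445, 0.1122]
eef_rot: [3.13, -0.272, -0.0]
wrist_force: [0.2, 0.2, -1.5]
width: 0.0146
```

```bash
python3 look.py w7; python3 - <<'E'
from h import *
crop(load("w7")["color"],280,90,80,100,7,"pics/w7a.png")
E
```

```text
6.8 [0.4944 0.1445 0.1122] [ 3.1297e+00 -2.7160e-01 -3.0000e-04] [ 0.19  0.21 -1.52] 0.0146
```

View pics/w7a.png

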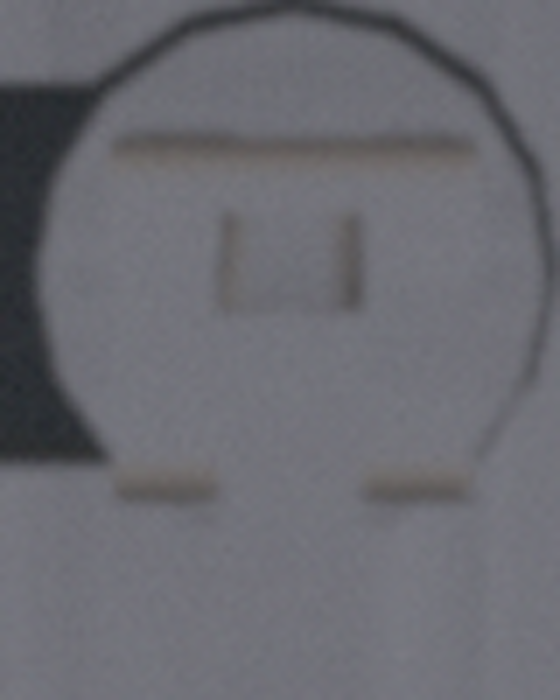

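Now centred: post edges at crop 115–467 and shank at 215–365 (both mid ≈290). Feeling for the post's top.

Request:
carry_out(increments=[[[0, 0, 0.5], [0, 0, 0], 0], [[0, 0, 1], [0, 0, 0], 0], [[0, 0, 1], [0, 0, 0], 0]])

```text
t: 7.15
ee_pos: [0.4944, 0.1446, 0.1112]
eef_rot: [3.13, -0.272, -0.0]
wrist_force: [-0.6, -0.0, -1.9]
width: 0.0139
```

Request:
carry_out(increments=[[[0, 0, 0.5], [0, 0, 0], 0], [[0, 0, 0.5], [0, 0, 0], 0], [[0, 0, 0.5], [0, 0, 0], 0]])

```text
t: 7.45
ee_pos: [0.4945, 0.1446, 0.1108]
eef_rot: [3.13, -0.272, -0.0]
wrist_force: [0.3, 0.6, -1.0]
width: 0.0145
```

Request:
carry_out(increments=[[[0, 0, 0.5], [0, 0, 0], 0], [[0, 0, 0.5], [0, 0, 0], 0], [[0, 0, 0.5], [0, 0, 0], 0]])

```text
t: 7.75
ee_pos: [0.4945, 0.1445, 0.1103]
eef_rot: [3.13, -0.272, -0.0]
wrist_force: [0.4, -0.2, -1.9]
width: 0.0145
```

Request:
carry_out(increments=[[[0, 0, 0.5], [0, 0, 0], 0], [[0, 0, 0.5], [0, 0, 0], 0], [[0, 0, 0.5], [0, 0, 0], 0]])

```text
t: 8.05
ee_pos: [0.4945, 0.1446, 0.1098]
eef_rot: [3.13, -0.272, 0.0]
wrist_force: [-0.6, 0.0, -2.8]
width: 0.0142
```

```bash
python3 - <<'E'
from station import sense
import numpy as np
s=sense();print(s["ee_pos"],s["wrist_force"],s["moment"])
E
```

```text
[0.49453137 0.14458026 0.10982015] [-0.5622821   0.04927979 -2.7564401 ] [-0.04987982 -0.00509245 -0.01094744]
```

Request:
carry_out(increments=[[[0, 0, 0.5], [0, 0, 0], 0], [[0, 0, 0.5], [0, 0, 0], 0], [[0, 0, 0.5], [0, 0, 0], 0]])

```text
t: 8.35
ee_pos: [0.4946, 0.1446, 0.1095]
eef_rot: [3.13, -0.272, 0.0]
wrist_force: [-1.3, 0.5, 1.6]
width: 0.0146
```

Request:
carry_out(increments=[[[0, 0, 0.5], [0, 0, 0], 0], [[0, 0, 0.5], [0, 0, 0], 0], [[0, 0, 0.5], [0, 0, 0], 0]])

```text
t: 8.65
ee_pos: [0.4946, 0.1447, 0.1092]
eef_rot: [3.13, -0.272, 0.001]
wrist_force: [-2.9, -0.6, 5.5]
width: 0.0146
```

Request:
carry_out(increments=[[[0, 0, 0.5], [0, 0, 0], 0], [[0, 0, 0.5], [0, 0, 0], 0], [[0, 0, 0.5], [0, 0, 0], 0]])

```text
t: 8.95
ee_pos: [0.4946, 0.1447, 0.1089]
eef_rot: [3.13, -0.272, 0.001]
wrist_force: [-4.0, -0.2, 7.1]
width: 0.0144
```

Request:
carry_out(increments=[[[0, 0, -3], [0, 0, 0], 0], [[0, 0, -6], [0, 0, 0], 0], [[-15, 0, -6], [0, 0, 0], 0], [[-32, 0, -5], [0, 0, 0], 0], [[-32, 0, 5], [0, 0, 0], 0], [[-32, 0, 15], [0, 0, 0], 0], [[-32, 0, 22], [0, 0, 0], 0], [[-32, 0, 22], [0, 0, 0], 0], [[-32, 0, 22], [0, 0, 0], 0]])

```text
t: 9.85
ee_pos: [0.4632, 0.15, 0.0859]
eef_rot: [-3.129, 0.272, 0.001]
wrist_force: [-0.1, 0.1, -1.7]
width: 0.0146
```

```bash
python3 look.py w8; python3 look.py s8 scene; python3 - <<'E'
from h import *
w=load("w8");crop(w["color"],270,30,100,110,6,"pics/w8a.png");crop(load("s8")["color"],290,150,70,90,8,"pics/s8a.png")
D=w["depth"];H=w["hand_eye"]
def tool(u,v,d): return (H[:3,:3]@(np.linalg.inv(w["K"])@np.array([u,v,1])*d)+H[:3,3])*1e3
for v in range(119,195,5): print(v,tool(320.9,v,np.median(D[v-1:v+2,319:324])).round(2))
E
```

```text
9.85 [0.4632 0.15   0.0859] [-3.1295e+00  2.7220e-01  1.4000e-03] [-0.1   0.11 -1.74] 0.0146
9.9 [0.4634 0.1501 0.0862] [-3.1294e+00  2.7210e-01  2.0000e-04] [ 0.09 -0.61 -1.45] 0.0146
119 [61.8  1.3 75.2]
124 [ 62.77   1.49 -12.34]
129 [ 60.93   1.49 -12.57]
134 [ 59.07   1.49 -12.62]
139 [ 57.2    1.49 -12.73]
144 [ 55.3    1.49 -12.56]
149 [ 53.42   1.49 -12.81]
154 [ 51.51   1.49 -12.92]
159 [ 49.59   1.49 -12.97]
164 [ 47.6    1.49 -12.72]
169 [ 45.63   1.49 -12.72]
174 [ 43.73   1.49 -13.13]
179 [ 41.65   1.49 -12.75]
184 [ 39.69   1.49 -13.02]
189 [ 37.59   1.48 -12.72]
194 [ 35.58   1.48 -12.88]
```

View pics/w8a.png

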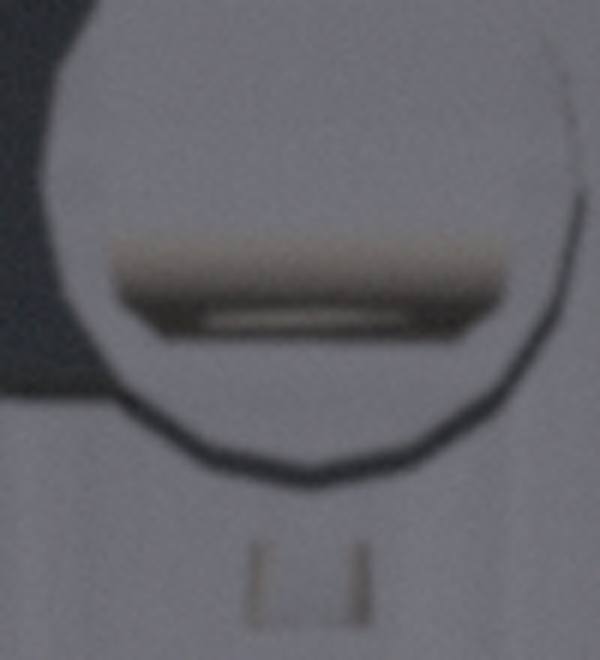

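View pics/s8a.png

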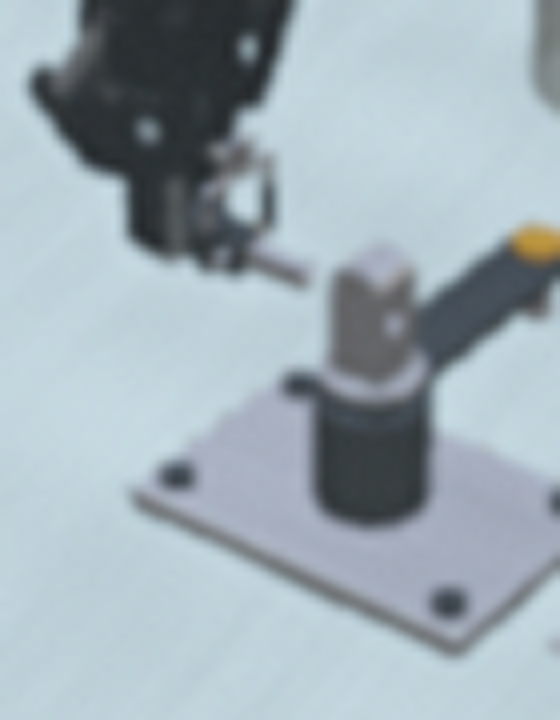

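Request:
carry_out(increments=[[[4, 0, 1.3], [0, 0, 0], 0], [[8, 0, 1.3], [0, 0, 0], 0], [[11, 0, 1.3], [0, 0, 0], 0], [[11, 0, 1.3], [0, 0, 0], 0], [[11, 0, 1.3], [0, 0, 0], 0]])

```text
t: 10.45
ee_pos: [0.4739, 0.1482, 0.085]
eef_rot: [-3.13, 0.272, 0.0]
wrist_force: [0.4, 0.6, -1.9]
width: 0.0146
```

Request:
carry_out(increments=[[[1, 0, 0], [0, 0, 0], 0], [[2, 0, 0], [0, 0, 0], 0], [[3, 0, 0], [0, 0, 0], 0], [[4, 0, 0], [0, 0, 0], 0]])

```text
t: 10.85
ee_pos: [0.4778, 0.1475, 0.085]
eef_rot: [3.13, -0.272, 0.0]
wrist_force: [-0.1, 0.4, -1.4]
width: 0.0144
```

Request:
carry_out(increments=[[[1, 0, 0.2], [0, 0, 0], 0], [[2, 0, 0.3], [0, 0, 0], 0], [[3, 0, 0.3], [0, 0, 0], 0]])

```text
t: 11.15
ee_pos: [0.4808, 0.1469, 0.0846]
eef_rot: [3.13, -0.272, -0.0]
wrist_force: [0.2, -0.0, -2.2]
width: 0.0147
```

Request:
carry_out(increments=[[[1, 0, 0], [0, 0, 0], 0], [[2, 0, 0], [0, 0, 0], 0], [[2, 0, 0], [0, 0, 0], 0]])

```text
t: 11.45
ee_pos: [0.4828, 0.1466, 0.0847]
eef_rot: [3.13, -0.272, 0.0]
wrist_force: [0.1, -1.3, -1.1]
width: 0.0148
```

Request:
carry_out(increments=[[[1, 0, 0], [0, 0, 0], 0], [[2, 0, 0], [0, 0, 0], 0], [[2, 0, 0], [0, 0, 0], 0]])

```text
t: 11.75
ee_pos: [0.4848, 0.1463, 0.0847]
eef_rot: [3.13, -0.272, 0.0]
wrist_force: [-0.4, -0.5, -1.2]
width: 0.0147
```

```bash
python3 look.py w9; python3 - <<'E'
from h import *
w=load("w9");crop(w["color"],270,80,100,110,6,"pics/w9a.png")
E
```

```text
11.75 [0.4848 0.1463 0.0847] [ 3.1298e+00 -2.7180e-01  2.0000e-04] [-0.44 -0.5  -1.2 ] 0.0147
```

View pics/w9a.png

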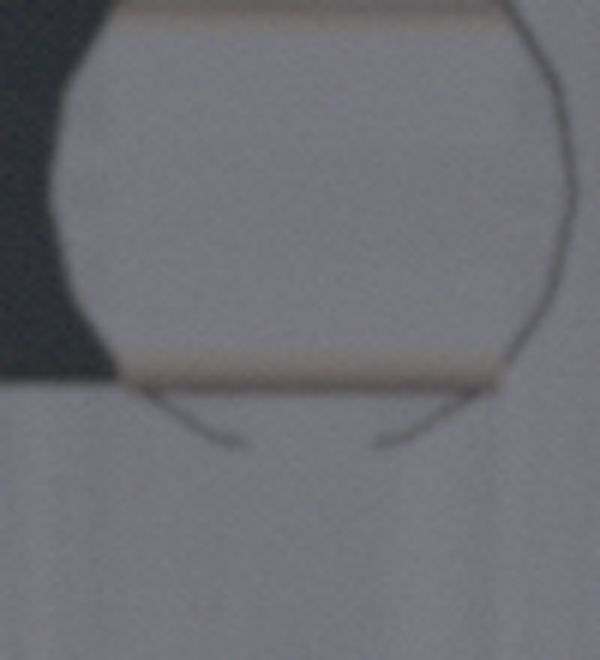

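The tip has vanished into the post's face without force, shank centred (crop 245–372 against post 120–500). Pushing on.

Request:
carry_out(increments=[[[2, 0, 0], [0, 0, 0], 0], [[4, 0, 0], [0, 0, 0], 0], [[6, 0, 0], [0, 0, 0], 0], [[8, 0, 0], [0, 0, 0], 0], [[10, 0, 0], [0, 0, 0], 0]])

```text
t: 12.3
ee_pos: [0.4947, 0.1445, 0.0847]
eef_rot: [3.13, -0.272, 0.0]
wrist_force: [0.2, -0.1, -1.5]
width: 0.0147
```

Request:
carry_out(increments=[[[2, 0, 0], [0, 0, 0], 0], [[4, 0, 0], [0, 0, 0], 0], [[6, 0, 0], [0, 0, 0], 0], [[8, 0, 0], [0, 0, 0], 0]])

```text
t: 12.7
ee_pos: [0.5025, 0.1432, 0.0846]
eef_rot: [3.13, -0.272, -0.0]
wrist_force: [0.2, -0.4, -1.3]
width: 0.0145
```

Entirely free in the hole. About 5 mm left; feeling for the shoulder.

Request:
carry_out(increments=[[[1, 0, 0], [0, 0, 0], 0], [[2, 0, 0], [0, 0, 0], 0], [[3, 0, 0], [0, 0, 0], 0], [[3, 0, 0], [0, 0, 0], 0]])

```text
t: 13.1
ee_pos: [0.5054, 0.1426, 0.0847]
eef_rot: [3.13, -0.272, 0.0]
wrist_force: [0.3, 0.3, -2.2]
width: 0.0146
```

Request:
carry_out(increments=[[[0.7, 0, 0], [0, 0, 0], 0], [[1.4, 0, 0], [0, 0, 0], 0], [[1.4, 0, 0], [0, 0, 0], 0]])

```text
t: 13.4
ee_pos: [0.5068, 0.1424, 0.0847]
eef_rot: [3.13, -0.272, 0.0]
wrist_force: [0.2, 0.3, -1.7]
width: 0.0147
```

Request:
carry_out(increments=[[[0.7, 0, 0], [0, 0, 0], 0], [[1, 0, 0], [0, 0, 0], 0], [[1, 0, 0], [0, 0, 0], 0]])

```text
t: 13.7
ee_pos: [0.5071, 0.1424, 0.0846]
eef_rot: [3.13, -0.271, -0.002]
wrist_force: [-2.4, -0.1, -0.5]
width: 0.0145
```

Request:
carry_out(increments=[[[0.7, 0, 0], [0, 0, 0], 0], [[0.7, 0, 0], [0, 0, 0], 0], [[0.7, 0, 0], [0, 0, 0], 0]])

```text
t: 14.0
ee_pos: [0.5072, 0.1424, 0.0844]
eef_rot: [3.129, -0.271, -0.004]
wrist_force: [-4.9, 0.1, 0.9]
width: 0.0145
```

```bash
python3 look.py w10;python3 look.py s10 scene; python3 - <<'E'
from h import *
w=load("w10");crop(w["color"],240,100,160,200,4,"pics/w10a.png");crop(load("s10")["color"],290,140,80,90,7,"pics/s10a.png")
E
```

```text
14.0 [0.5072 0.1424 0.0844] [ 3.1293 -0.2711 -0.0038] [-4.86  0.07  0.93] 0.0145
14.05 [0.5072 0.1424 0.0845] [ 3.1293 -0.2711 -0.0036] [-5.63  1.14  1.69] 0.0146
```

View pics/w10a.png

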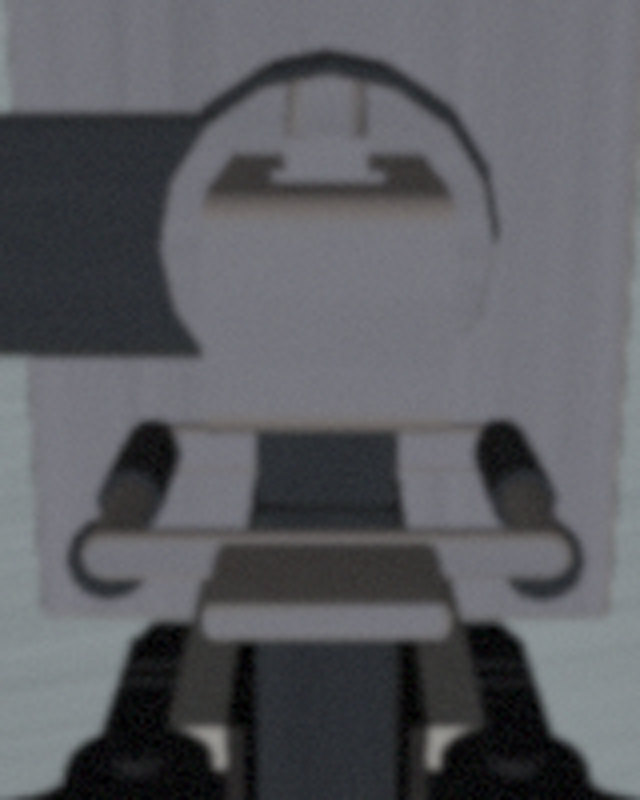

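View pics/s10a.png

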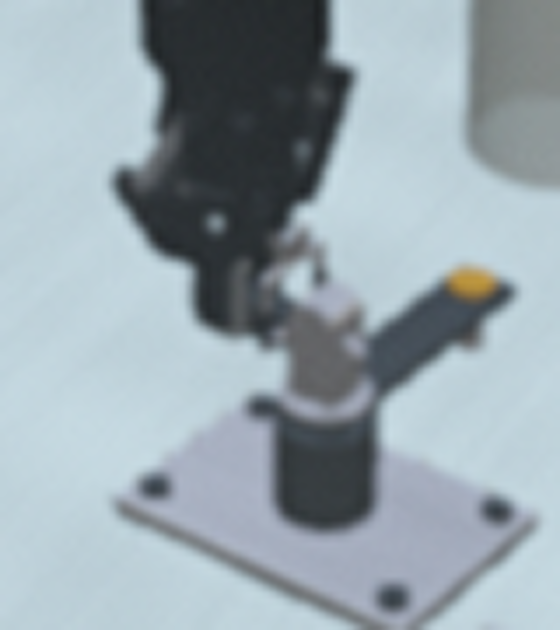

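Wrist view: the shank's tip sticks out behind the post (crop (327,105)), the boss touches the post's front, loop upright in front of the fingers. One more gentle push, relax, then let go.

Request:
carry_out(increments=[[[0.4, 0, 0], [0, 0, 0], 0], [[0.8, 0, 0], [0, 0, 0], 0], [[0.8, 0, 0], [0, 0, 0], 0]])

```text
t: 14.4
ee_pos: [0.5072, 0.1424, 0.0843]
eef_rot: [3.129, -0.271, -0.006]
wrist_force: [-7.2, 0.4, 2.9]
width: 0.0149
```

Request:
carry_out(increments=[[[-1.2, 0, 0], [0, 0, 0], 0], [[-1.5, 0, 0], [0, 0, 0], 0], [[-1.5, 0, 0], [0, 0, 0], 0]])

```text
t: 14.7
ee_pos: [0.5072, 0.1424, 0.0844]
eef_rot: [3.13, -0.271, -0.002]
wrist_force: [-3.1, 0.8, -1.6]
width: 0.0147
```

Request:
carry_out(increments=[[[-1.5, 0, 0], [0, 0, 0], 0.1], [[-1.5, 0, 0], [0, 0, 0], 0.3], [[-1.5, 0, 0], [0, 0, 0], 0.4], [[-1.5, 0, 0], [0, 0, 0], 0.4], [[-1.5, 0, 0], [0, 0, 0], 0.4]])

```text
t: 15.2
ee_pos: [0.5067, 0.1425, 0.085]
eef_rot: [-3.13, 0.272, -0.002]
wrist_force: [1.1, -0.5, 0.8]
width: 0.034
```

Request:
carry_out(increments=[[[-2, 0, -10], [0, 0, 0], 0.4], [[-8, 0, -30], [0, 0, 0], 0.4], [[-16, 0, -50], [0, 0, 0], 0.4], [[-30, 0, -80], [0, 0, 0], 0.4], [[-40, 0, -100], [0, 0, 0], 0.2], [[-40, 0, -100], [0, 0, 0], 0], [[-40, 0, -100], [0, 0, 0], 0], [[-40, 0, -100], [0, 0, 0], 0]])

```text
t: 16.0
ee_pos: [0.4666, 0.149, 0.1839]
eef_rot: [3.129, -0.272, -0.002]
wrist_force: [-0.1, -0.5, -0.4]
width: -0.0002
```

```bash
python3 look.py w11;python3 look.py s11 scene; python3 - <<'E'
from h import *
w=load("w11");crop(w["color"],240,20,160,200,4,"pics/w11a.png");crop(load("s11")["color"],290,140,80,90,7,"pics/s11a.png")
E
```

```text
16.0 [0.4666 0.149  0.1839] [ 3.1293e+00 -2.7220e-01 -1.6000e-03] [-0.06 -0.49 -0.4 ] -0.0002
16.05 [0.4665 0.149  0.1837] [ 3.1294e+00 -2.7230e-01 -2.8000e-03] [ 0.04  1.05 -0.18] -0.0003
```

View pics/w11.png

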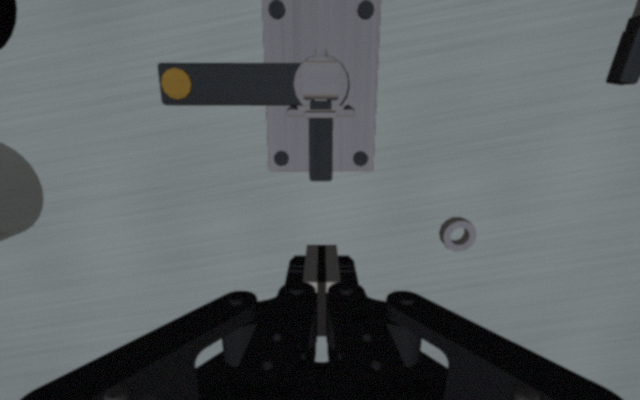

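View pics/s11a.png

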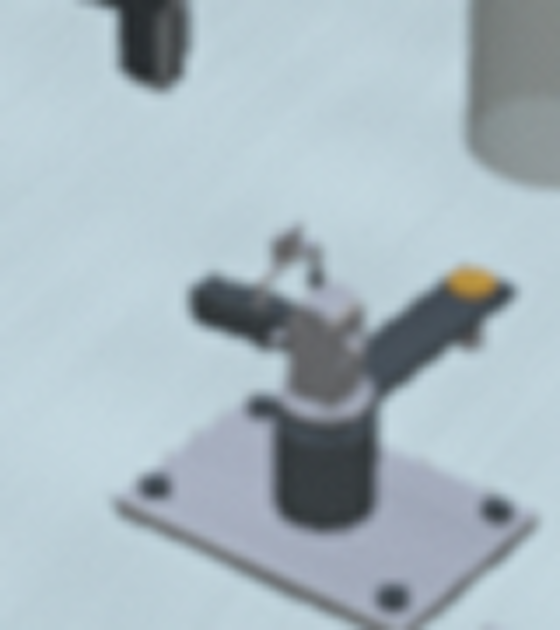

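View pics/w11a.png

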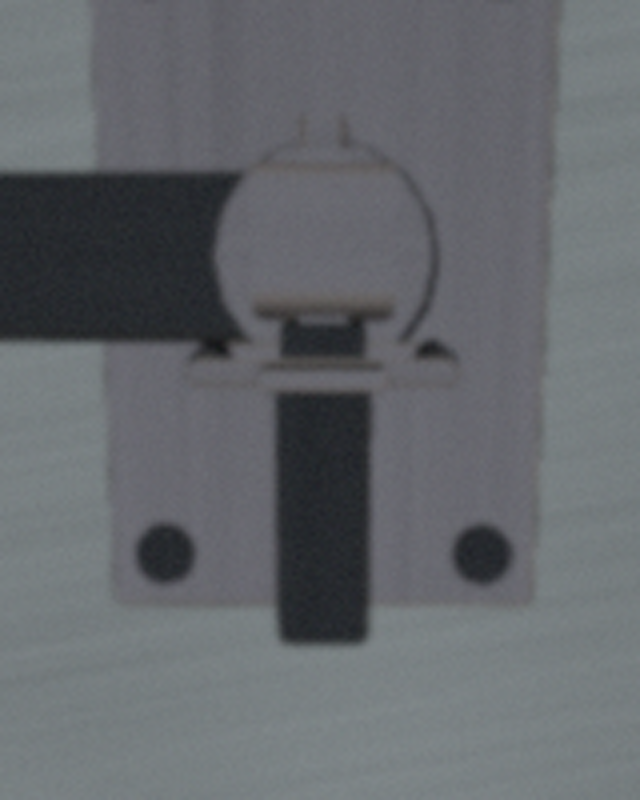

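```bash
python3 - <<'E'
from h import *
w=load("w11");P=(w["p"],w["rv"]);D=w["depth"];H=w["hand_eye"]
def tool(u,v): return (H[:3,:3]@(np.linalg.inv(w["K"])@np.array([u,v,1])*D[v,u])+H[:3,3])*1e3
for v in list(range(50,182,4)): print(v,D[v,321].round(4),tool(321,v).round(1),(w["p"]+R.from_rotvec(w["rv"]).apply(tool(321,v)/1e3)).round(4))
E
```

```text
50 0.2105 [103.3   1.4  85.4] [0.568  0.1298 0.0984]
54 0.2107 [100.9   1.4  85. ] [0.5657 0.1302 0.0988]
58 0.2101 [98.4  1.4 83.6] [0.5632 0.1306 0.1002]
62 0.2018 [95.   1.4 74. ] [0.5598 0.1312 0.1099]
66 0.1984 [92.3  1.4 69.7] [0.5572 0.1317 0.1142]
70 0.1982 [90.   1.4 68.9] [0.5549 0.1321 0.115 ]
74 0.1993 [87.8  1.4 69.4] [0.5528 0.1324 0.1144]
78 0.1985 [85.5  1.4 67.9] [0.5505 0.1328 0.1159]
82 0.1999 [83.3  1.4 68.8] [0.5483 0.1332 0.1151]
86 0.2004 [81.1  1.4 68.6] [0.5461 0.1336 0.1153]
90 0.2022 [78.9  1.4 69.9] [0.544 0.134 0.114]
94 0.2046 [76.6  1.4 71.8] [0.5418 0.1344 0.1121]
98 0.2078 [74.4  1.4 74.4] [0.5396 0.1348 0.1095]
102 0.217 [72.2  1.4 83.3] [0.5374 0.1352 0.1005]
106 0.2185 [69.7  1.3 84.3] [0.5349 0.1356 0.0996]
110 0.1957 [67.4  1.4 59.8] [0.5326 0.136  0.124 ]
114 0.1823 [65.4  1.4 45.3] [0.5307 0.1363 0.1386]
118 0.2198 [62.2  1.3 83.4] [0.5275 0.1369 0.1005]
122 0.2208 [59.6  1.3 83.7] [0.525  0.1373 0.1001]
126 0.2211 [57.1  1.3 83.3] [0.5225 0.1378 0.1006]
130 0.2221 [54.5  1.3 83.7] [0.52   0.1382 0.1002]
134 0.2233 [51.9  1.3 84.2] [0.5174 0.1387 0.0997]
138 0.2247 [49.2  1.3 84.9] [0.5147 0.1391 0.099 ]
142 0.2244 [46.7  1.3 83.8] [0.5122 0.1396 0.1001]
146 0.2255 [44.   1.3 84.2] [0.5096 0.14   0.0997]
150 0.2267 [41.3  1.3 84.6] [0.5069 0.1405 0.0993]
154 0.2279 [38.5  1.3 85.1] [0.5042 0.141  0.0988]
158 0.2288 [35.8  1.3 85.3] [0.5015 0.1415 0.0986]
162 0.2313 [32.8  1.3 87. ] [0.4986 0.142  0.0969]
166 0.2313 [30.1  1.3 86.2] [0.496  0.1424 0.0977]
170 0.2312 [27.5  1.3 85.5] [0.4934 0.1429 0.0985]
174 0.2333 [24.5  1.3 86.7] [0.4904 0.1434 0.0972]
178 0.2344 [21.6  1.3 87.1] [0.4875 0.1439 0.0968]
```

Pin stays home with the loop nearly upright (tab top edge at crop (320,378), 0.139 m high, as it should be). Closed fingers go down behind the tab.

Request:
carry_out(increments=[[[20, 0, 10], [0, 0, 0], 0], [[43, 0, 25], [0, 0, 0], 0], [[45, 0, 40], [0, 0, 0], 0], [[46, 0, 50], [0, 0, 0], 0], [[46, 0, 53], [0, 0, 0], 0], [[46, 0, 53], [0, 0, 0], 0], [[46, 0, 53], [0, 0, 0], 0]])

```text
t: 16.8
ee_pos: [0.512, 0.1419, 0.1323]
eef_rot: [3.13, -0.271, 0.001]
wrist_force: [0.1, -0.9, 0.3]
width: 0.0003
```

```bash
python3 look.py w12;python3 look.py s12 scene; python3 - <<'E'
from h import *
w=load("w12");crop(w["color"],240,80,160,200,4,"pics/w12a.png");crop(load("s12")["color"],290,140,80,90,7,"pics/s12a.png")
E
```

```text
16.8 [0.512  0.1419 0.1323] [ 3.1298e+00 -2.7060e-01  1.3000e-03] [ 0.14 -0.86  0.25] 0.0003
16.85 [0.5122 0.1418 0.1325] [ 3.1298e+00 -2.7080e-01  2.1000e-03] [-0.66 -0.17 -0.33] -0.0002
```

View pics/w12a.png

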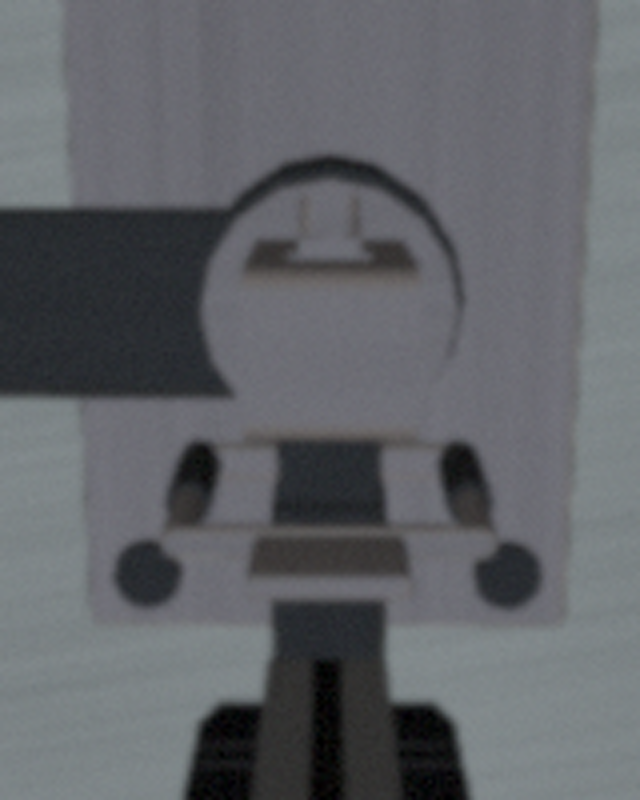

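View pics/s12a.png

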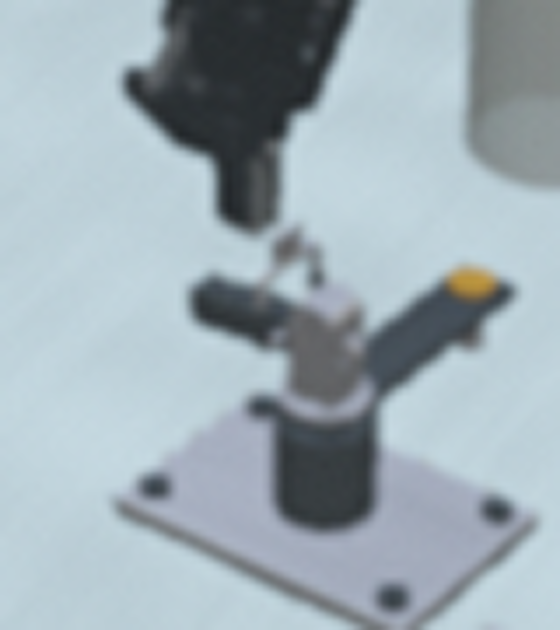

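Request:
carry_out(increments=[[[2, 0, 3], [0, 0, 0], 0], [[5, 0, 3], [0, 0, 0], 0], [[9, 0, 3], [0, 0, 0], 0], [[12, 0, 3], [0, 0, 0], 0], [[15, 0, 3], [0, 0, 0], 0], [[18, 0, 3.3], [0, 0, 0], 0], [[21, 0, 4], [0, 0, 0], 0], [[24, 0, 5], [0, 0, 0], 0], [[27, 0, 6.5], [0, 0, 0], 0], [[29, 0, 7.5], [0, 0, 0], 0], [[29, 0, 7.5], [0, 0, 0], 0]])

```text
t: 18.0
ee_pos: [0.5409, 0.1363, 0.124]
eef_rot: [3.13, -0.272, -0.0]
wrist_force: [0.0, 1.3, 0.4]
width: -0.0002
```

```bash
python3 look.py w13;python3 look.py s13 scene; python3 - <<'E'
from h import *
w=load("w13");crop(w["color"],240,120,160,200,4,"pics/w13a.png");crop(load("s13")["color"],290,140,80,90,7,"pics/s13a.png")
E
```

```text
18.0 [0.5409 0.1363 0.124 ] [ 3.1297e+00 -2.7210e-01 -1.0000e-04] [0.03 1.25 0.41] -0.0002
18.05 [0.5408 0.1364 0.1241] [ 3.1298e+00 -2.7190e-01 -1.0000e-04] [ 0.36 -0.25  0.28] 0.0002
```

View pics/w13a.png

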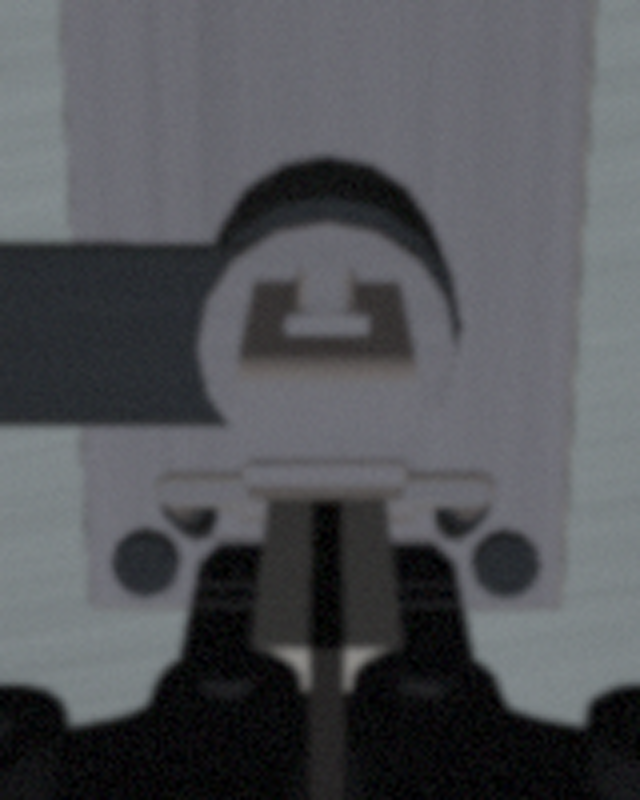

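View pics/s13a.png

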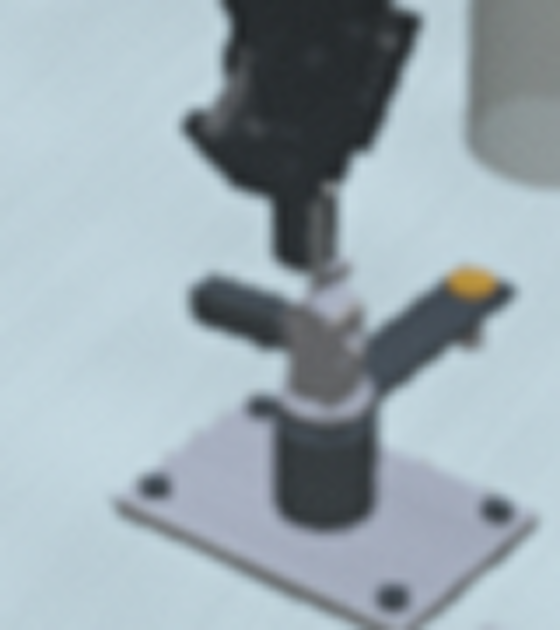

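Loop swings freely, tab flat in front of the fingertips (crop (327,480)). Continuing over the top in short steps.

Request:
carry_out(increments=[[[2, 0, 0.5], [0, 0, 0], 0], [[4, 0, 1], [0, 0, 0], 0], [[5.5, 0, 1.5], [0, 0, 0], 0], [[5.5, 0, 1.5], [0, 0, 0], 0]])

```text
t: 18.5
ee_pos: [0.5463, 0.1354, 0.1226]
eef_rot: [3.13, -0.272, -0.0]
wrist_force: [-0.6, 0.3, 0.6]
width: 0.0
```

Request:
carry_out(increments=[[[1.5, 0, 0.7], [0, 0, 0], 0], [[2.5, 0, 1.2], [0, 0, 0], 0], [[2.5, 0, 1.2], [0, 0, 0], 0]])

```text
t: 18.8
ee_pos: [0.5487, 0.1352, 0.1216]
eef_rot: [3.13, -0.272, 0.0]
wrist_force: [-0.8, -0.2, 1.8]
width: -0.0001
```

Request:
carry_out(increments=[[[1.2, 0, 0.6], [0, 0, 0], 0], [[2, 0, 1], [0, 0, 0], 0], [[2, 0, 1], [0, 0, 0], 0]])

```text
t: 19.1
ee_pos: [0.5509, 0.135, 0.1208]
eef_rot: [-3.13, 0.272, -0.001]
wrist_force: [-1.7, 0.2, 3.1]
width: 0.0003
```

Request:
carry_out(increments=[[[1.5, 0, 0.5], [0, 0, 0], 0], [[3, 0, 1], [0, 0, 0], 0], [[3, 0, 1], [0, 0, 0], 0]])

```text
t: 19.4
ee_pos: [0.5538, 0.1342, 0.1194]
eef_rot: [-3.13, 0.272, -0.001]
wrist_force: [-1.1, 1.0, 2.7]
width: 0.0002
```

Request:
carry_out(increments=[[[1.5, 0, 0.5], [0, 0, 0], 0], [[3, 0, 1], [0, 0, 0], 0], [[3, 0, 1], [0, 0, 0], 0]])

```text
t: 19.7
ee_pos: [0.5561, 0.1337, 0.1178]
eef_rot: [3.13, -0.272, -0.002]
wrist_force: [-1.6, 0.7, 0.8]
width: 0.0002
```

```bash
python3 look.py w14;python3 look.py s14 scene; python3 - <<'E'
from h import *
w=load("w14");crop(w["color"],240,120,160,200,4,"pics/w14a.png");crop(load("s14")["color"],290,140,80,90,7,"pics/s14a.png")
E
```

```text
19.7 [0.5561 0.1337 0.1178] [ 3.1298e+00 -2.7170e-01 -1.8000e-03] [-1.55  0.72  0.82] 0.0002
19.75 [0.5562 0.1336 0.1179] [ 3.1296e+00 -2.7170e-01 -1.4000e-03] [-0.61  0.2   0.82] -0.0002
```

View pics/w14a.png

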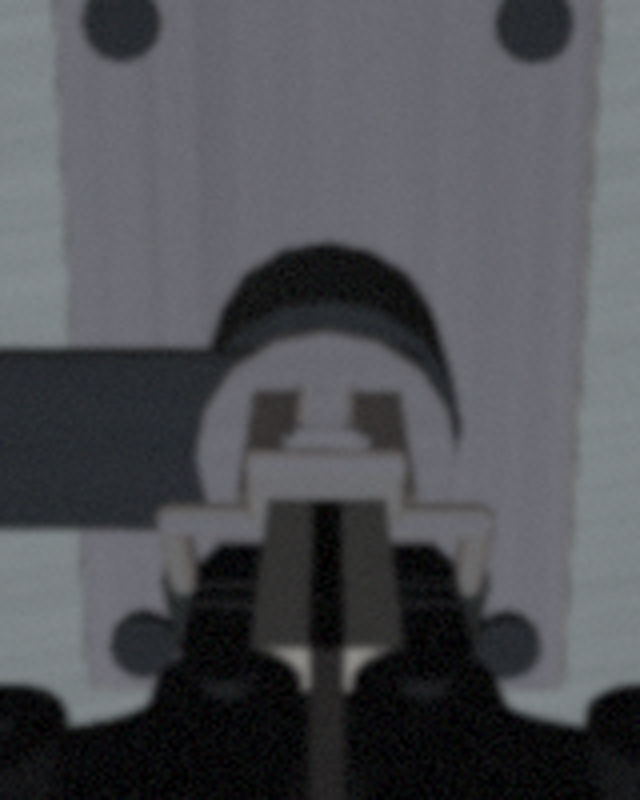

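View pics/s14a.png

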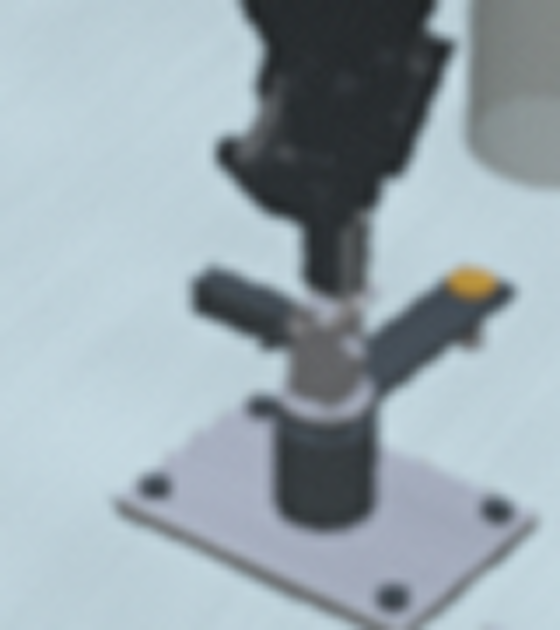

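Loop now lies about 0.95 rad over the top, tab ahead of the fingertips (crop (327,475)). Sliding forward at constant height so that the fingertips clear the post's back, then down.

Request:
carry_out(increments=[[[2, 0, 0], [0, 0, 0], 0], [[4, 0, 0], [0, 0, 0], 0], [[6, 0, 0], [0, 0, 0], 0], [[6, 0, 0], [0, 0, 0], 0]])

```text
t: 20.2
ee_pos: [0.563, 0.1325, 0.1185]
eef_rot: [-3.13, 0.272, -0.001]
wrist_force: [0.1, 0.6, 0.3]
width: -0.0003
```

Request:
carry_out(increments=[[[2, 0, 0], [0, 0, 0], 0], [[4, 0, 0], [0, 0, 0], 0], [[6, 0, 0], [0, 0, 0], 0], [[6, 0, 0], [0, 0, 0], 0]])

```text
t: 20.6
ee_pos: [0.5689, 0.1314, 0.1185]
eef_rot: [-3.13, 0.272, -0.001]
wrist_force: [0.3, -0.8, -0.1]
width: 0.0
```

Request:
carry_out(increments=[[[2, 0, 0], [0, 0, 0], 0], [[4, 0, 0], [0, 0, 0], 0], [[7, 0, 0], [0, 0, 0], 0], [[7, 0, 0], [0, 0, 0], 0]])

```text
t: 21.0
ee_pos: [0.5757, 0.1303, 0.1185]
eef_rot: [-3.13, 0.272, -0.001]
wrist_force: [0.4, -0.2, 0.3]
width: -0.0002
```

```bash
python3 look.py w15;python3 look.py s15 scene; python3 - <<'E'
from h import *
w=load("w15");crop(w["color"],240,160,160,200,4,"pics/w15a.png");crop(load("s15")["color"],290,140,80,90,7,"pics/s15a.png")
E
```

```text
21.0 [0.5757 0.1303 0.1185] [-3.1297e+00  2.7220e-01 -6.0000e-04] [ 0.4  -0.21  0.3 ] -0.0002
21.05 [0.5755 0.1303 0.1185] [-3.1298e+00  2.7210e-01 -4.0000e-04] [-0.21 -0.15  0.87] 0.0005
```

View pics/w15a.png

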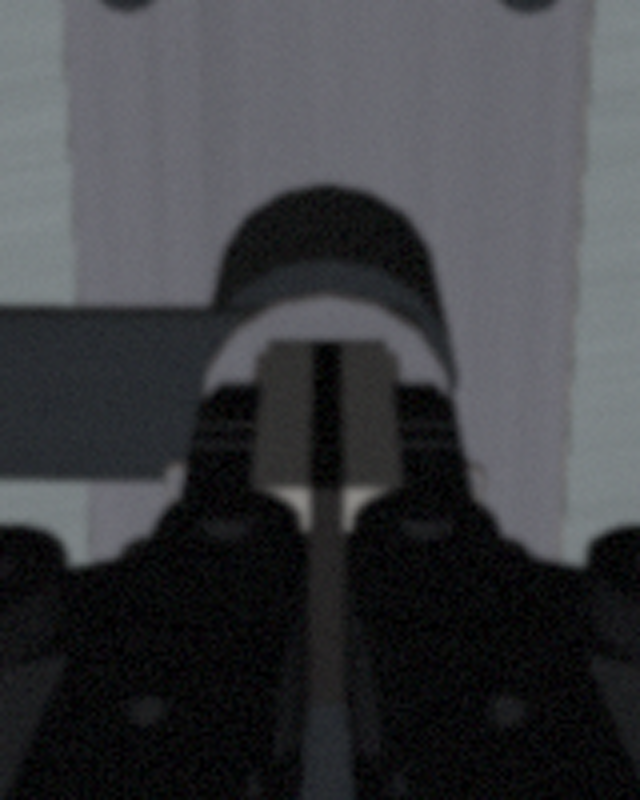

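View pics/s15a.png

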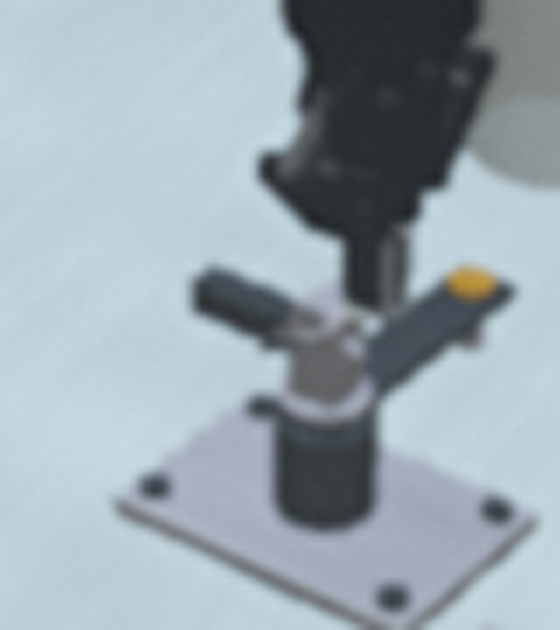

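Request:
carry_out(increments=[[[0, 0, 1.5], [0, 0, 0], 0], [[0, 0, 3], [0, 0, 0], 0], [[0, 0, 3], [0, 0, 0], 0]])

```text
t: 21.4
ee_pos: [0.5749, 0.1304, 0.1152]
eef_rot: [3.13, -0.272, -0.001]
wrist_force: [0.2, -0.0, 0.4]
width: 0.0002
```

Request:
carry_out(increments=[[[0, 0, 1.5], [0, 0, 0], 0], [[0, 0, 3], [0, 0, 0], 0], [[0, 0, 3], [0, 0, 0], 0]])

```text
t: 21.7
ee_pos: [0.5748, 0.1304, 0.112]
eef_rot: [3.13, -0.272, -0.001]
wrist_force: [0.4, 0.0, 1.5]
width: 0.0003
```

Request:
carry_out(increments=[[[0, 0, 1], [0, 0, 0], 0], [[0, 0, 2], [0, 0, 0], 0], [[0, 0, 2], [0, 0, 0], 0]])

```text
t: 22.0
ee_pos: [0.5751, 0.1305, 0.1103]
eef_rot: [3.13, -0.272, -0.0]
wrist_force: [-1.0, -0.3, -0.7]
width: 0.0
```

Request:
carry_out(increments=[[[0, 0, 1], [0, 0, 0], 0], [[0, 0, 2], [0, 0, 0], 0], [[0, 0, 2], [0, 0, 0], 0]])

```text
t: 22.3
ee_pos: [0.5751, 0.1304, 0.1084]
eef_rot: [3.13, -0.272, -0.0]
wrist_force: [-0.3, -0.5, -0.1]
width: -0.0002
```

Request:
carry_out(increments=[[[0, 0, 1], [0, 0, 0], 0], [[0, 0, 2], [0, 0, 0], 0], [[0, 0, 2], [0, 0, 0], 0]])

```text
t: 22.6
ee_pos: [0.5751, 0.1304, 0.1063]
eef_rot: [3.13, -0.272, -0.0]
wrist_force: [0.0, -0.1, 0.1]
width: 0.0002
```

Request:
carry_out(increments=[[[0, 0, 0.7], [0, 0, 0], 0], [[0, 0, 1.4], [0, 0, 0], 0], [[0, 0, 1.4], [0, 0, 0], 0]])

```text
t: 22.9
ee_pos: [0.5752, 0.1304, 0.105]
eef_rot: [3.13, -0.272, 0.0]
wrist_force: [0.4, -0.2, 1.4]
width: -0.0001
```

```bash
python3 look.py s16 scene; python3 - <<'E'
from h import *
crop(load("s16")["color"],290,140,80,90,7,"pics/s16a.png")
E
```

```text
22.9 [0.5752 0.1304 0.105 ] [ 3.1297e+00 -2.7170e-01  2.0000e-04] [ 0.42 -0.24  1.37] -0.0001
```

View pics/s16a.png

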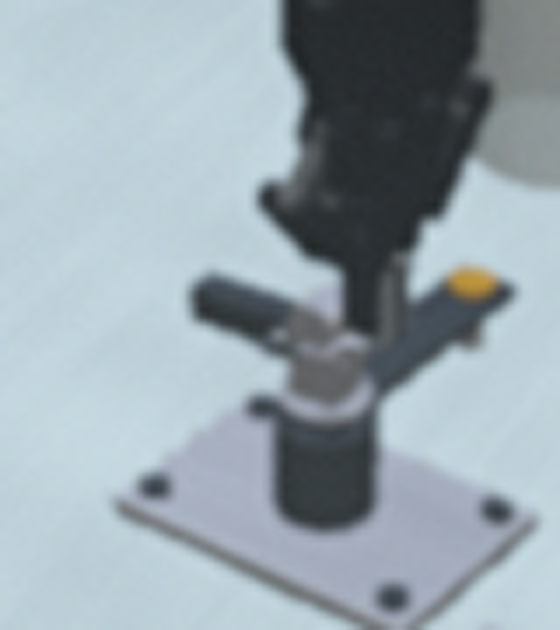

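Request:
carry_out(increments=[[[0, 0, 0.8], [0, 0, 0], 0], [[0, 0, 0.8], [0, 0, 0], 0], [[0, 0, 0.8], [0, 0, 0], 0]])

```text
t: 23.25
ee_pos: [0.5753, 0.1304, 0.1044]
eef_rot: [3.13, -0.272, 0.0]
wrist_force: [-0.5, -0.6, 1.3]
width: 0.0002
```

Request:
carry_out(increments=[[[0, 0, 0.8], [0, 0, 0], 0], [[0, 0, 0.8], [0, 0, 0], 0], [[0, 0, 0.8], [0, 0, 0], 0]])

```text
t: 23.55
ee_pos: [0.5751, 0.1305, 0.1035]
eef_rot: [3.13, -0.272, -0.0]
wrist_force: [1.2, -0.1, 1.8]
width: -0.0
```

Request:
carry_out(increments=[[[0, 0, 0.8], [0, 0, 0], 0], [[0, 0, 0.8], [0, 0, 0], 0], [[0, 0, 0.8], [0, 0, 0], 0]])

```text
t: 23.85
ee_pos: [0.5751, 0.1305, 0.1027]
eef_rot: [3.13, -0.272, -0.0]
wrist_force: [0.6, -0.3, 0.9]
width: 0.0003
```

Request:
carry_out(increments=[[[0, 0, 0.8], [0, 0, 0], 0], [[0, 0, 0.8], [0, 0, 0], 0], [[0, 0, 0.8], [0, 0, 0], 0]])

```text
t: 24.15
ee_pos: [0.5753, 0.1305, 0.1021]
eef_rot: [3.13, -0.272, 0.001]
wrist_force: [-0.0, -0.1, 2.7]
width: 0.0
```

Request:
carry_out(increments=[[[0, 0, 0.6], [0, 0, 0], 0], [[0, 0, 0.6], [0, 0, 0], 0], [[0, 0, 0.6], [0, 0, 0], 0]])

```text
t: 24.45
ee_pos: [0.5755, 0.1305, 0.1016]
eef_rot: [-3.13, 0.272, -0.001]
wrist_force: [0.4, 0.0, 3.9]
width: 0.0
```

Request:
carry_out(increments=[[[0, 0, 0.6], [0, 0, 0], 0], [[0, 0, 0.6], [0, 0, 0], 0], [[0, 0, 0.6], [0, 0, 0], 0]])

```text
t: 24.75
ee_pos: [0.5756, 0.1305, 0.1013]
eef_rot: [-3.13, 0.272, -0.002]
wrist_force: [0.3, 0.2, 5.5]
width: 0.0
```

Request:
carry_out(increments=[[[0, 0, 0.4], [0, 0, 0], 0], [[0, 0, 0.4], [0, 0, 0], 0]])

```text
t: 24.95
ee_pos: [0.5756, 0.1306, 0.101]
eef_rot: [-3.13, 0.272, -0.002]
wrist_force: [-0.5, -0.3, 7.5]
width: 0.0004
```

Request:
carry_out(increments=[[[0, 0, -5], [0, 0, 0], 0], [[0, 0, -20], [0, 0, 0], 0], [[-10, 0, -45], [0, 0, 0], 0], [[-35, 0, -70], [0, 0, 0], 0], [[-65, 0, -80], [0, 0, 0], 0], [[-95, 0, -80], [0, 0, 0], 0], [[-110, 0, -80], [0, 0, 0], 0], [[-110, 0, -80], [0, 0, 0], 0]])

```text
t: 25.75
ee_pos: [0.4648, 0.1501, 0.1808]
eef_rot: [3.128, -0.268, 0.0]
wrist_force: [-0.4, -0.4, 0.5]
width: 0.0003
```

```bash
python3 look.py w17;python3 look.py s17 scene;python3 look.py t17 top; python3 - <<'E'
from h import *
w=load("w17");crop(w["color"],250,20,140,180,4,"pics/w17a.png");crop(load("s17")["color"],300,150,80,80,8,"pics/s17a.png")
E
```

```text
25.75 [0.4648 0.1501 0.1808] [ 3.1285e+00 -2.6830e-01  1.0000e-04] [-0.36 -0.39  0.48] 0.0003
25.8 [0.4664 0.1495 0.1808] [ 3.129e+00 -2.701e-01  1.600e-03] [-0.38  0.53 -0.43] 0.0001
25.85 [0.4672 0.1492 0.1807] [ 3.1294e+00 -2.7170e-01  1.7000e-03] [ 0.18 -0.61 -1.19] -0.0002
```

View pics/w17a.png

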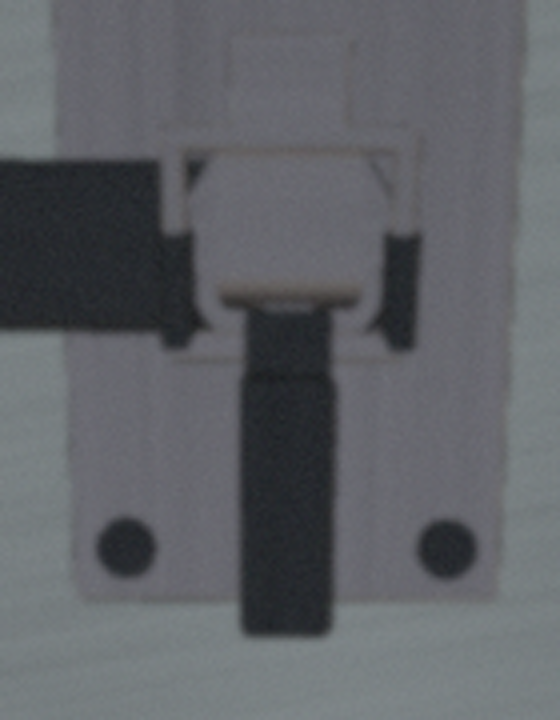

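View pics/s17a.png

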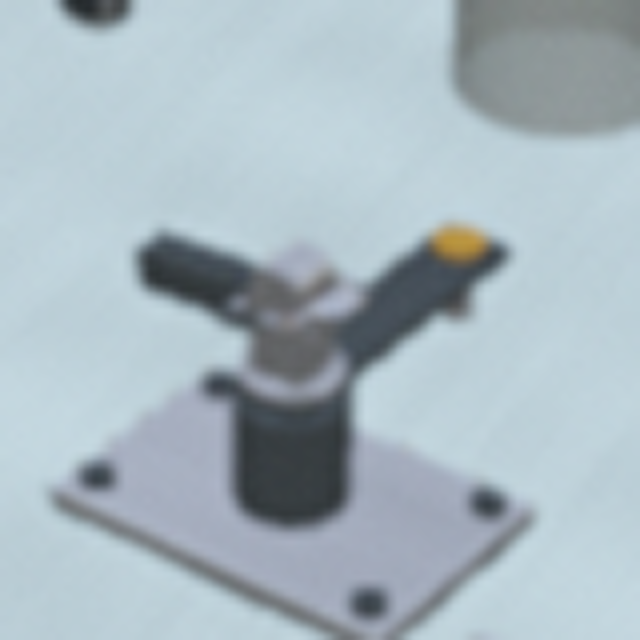

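```bash
python3 - <<'E'
from h import *
w=load("w17");P=(w["p"],w["rv"]);D=w["depth"];H=w["hand_eye"]
def tool(u,v):
    d=np.median(D[v-1:v+2,u-2:u+3]); return (H[:3,:3]@(np.linalg.inv(w["K"])@np.array([u,v,1])*d)+H[:3,3])*1e3
for u,v in [(322,32),(322,35),(322,40),(322,45),(322,50),(300,54),(345,54),(322,70),(322,98),(322,104),(322,120),(322,140),(322,160),(322,175)]:
    t=tool(u,v); print(u,v,t.round(1),round(180.8-t[2],1))
c=load("top0")["color"].astype(int);d=load("t17")["color"].astype(int)
m=(abs(c-d).max(2)>40).astype('uint8');n,l,s,ce=cv2.connectedComponentsWithStats(m)
print([x.tolist() for x in s[1:] if x[4]>6])
cv2.imwrite("pics/t17z.png",d[:,:,::-1])
E
```

```text
322 32 [111.5   2.   75. ] 105.8
322 35 [110.1   2.   76.2] 104.6
322 40 [107.5   2.   76.8] 104.0
322 45 [104.9   2.   77.4] 103.4
322 50 [102.2   2.   77.8] 103.0
300 54 [100.  -11.4  78.1] 102.7
345 54 [100.   15.9  78.2] 102.6
322 70 [89.7  2.  66.4] 114.4
322 98 [74.6  2.  81. ] 99.8
322 104 [70.9  2.  80.5] 100.3
322 120 [61.   2.  80.1] 100.7
322 140 [48.2  2.  80.8] 100.0
322 160 [34.9  2.  81.9] 98.9
322 175 [24.6  2.  82.7] 98.1
[[187, 181, 133, 219, 16219], [433, 208, 18, 30, 209], [274, 213, 4, 3, 10], [620, 363, 20, 27, 329], [318, 394, 5, 6, 18]][ WARN:0@0.700] global loadsave.cpp:1063 imwrite_ Unsupported depth image for selected encoder is fallbacked to CV_8U.
```

View pics/t17.png

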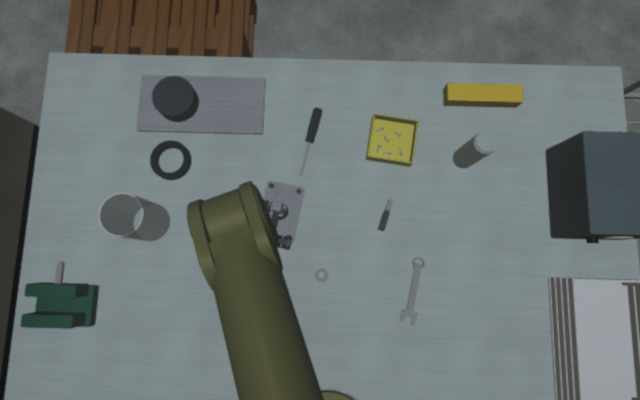

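```bash
python3 - <<'E'
from station import sense, ctrl
s=sense();print(s["t"],s["ee_pos"],s["wrist_force"]); print(ctrl.close_job())
E
```

```text
25.9 [0.46753842 0.1490942  0.18061209] [-0.45461106 -0.17061426 -0.81669431]
the job is handed in; nothing more can be done
None
```

The hitch pin is through the post's cross hole with its head home, and its loop has snapped down behind the post. I handed the job in at 25.9 s of the 64 s allowed.

- **Finding the hole:** I rested the shank lightly on the post's top (about 9 N). That put the real hole about 93 mm above the bench, roughly 5 mm sunk, in line with the depth image.
- **Pin:** it went in without resistance until the shoulder stopped it. I pushed to about 7 N, then let it go.
- **Loop:** I pushed the loop over with the closed fingers. It took about 3.5 N over the post's top. I then pressed the tab down to its stop at about 7.5 N.
- **Last checks:** with the arm clear, the pictures show the tab and end bar behind the post. The tab slopes about 0.2 rad, which matches the loop's stop (about 1.38). The shoulder is against the post and the head sags slightly, as expected. The top view shows the other parts where they were, apart from changes where the arm and linkage are and where the hitch pin used to lie.
- **What disagreed:** the arm stopped up to about 4 mm from where it was commanded before the insertion. I corrected that from the wrist camera. I confirmed the pin was home by the firm stop and the distance it travelled (about 31 mm), not by measuring how far the tip sticks out.

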